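Depth-gauge a sleeve in a tilting cradle and show the rod to the beam micrometer

ROBOT

A 6-joint arm with a two-finger parallel gripper is mounted at the origin on the work surface. World frame = base frame: x ahead of the robot, y to its left, z up, the work surface at z = 0. Lengths are in mm, angles in rad, forces in N, time in s.
With the tool pointing down it reaches from about 400 to 925 mm from the base axis. Payload 12.5 kg.
Tool frame: the origin (TCP) lies on the centre line of the jaws, within the pads' length; the fingertips stand 19 mm ahead of it and the grasp point (between the pads) is the TCP; y points along the fingers, x is the direction in which the jaws open and shut, and the axes are right-handed (so a half turn about y gives the same grasp; the last joint's range is limited). The gripper opens to 95 mm and grips with 3 to 60 N. Pads are 20 mm wide; open, the fingers measure 119 mm over their backs; the gripper's body (75 mm by 180 mm) begins 59 mm behind the grasp point.
Start: joints at [1.046, 0.491, 1.559, -0, 1.092, -0.106], TCP at [254.15, 571.01, 233.661] pointing down, gripper open.
Joint ranges: [-3.1, 3.1], [-0.84, 2.19], [0.05, 2.79], [-1.13, 4.28], [0.06, 2.93], [-2.69, 2.69]. Speed limits (rad/s): [2.22, 2.22, 2.79, 3.14, 3.14, 3.14].

INTERFACE

Orientations are given as [roll, pitch, yaw] about the fixed x, y, z axes, in that order (R = Rz(yaw) Ry(pitch) Rx(roll)).
In Python, from cell import env gives the robot as it stands. The module is installed in compiled form; this text tells all that it offers.
- The arm moves only by the tool move_arm, never from a script. Its argument "rows" is a list of rows, each an object of numbers: "tx", "ty", "tz": the shift along the tool's x, y, z in cm; "rx", "ry", "rz": the turn, a rotation vector about the tool's x, y, z in rad; "grip": the opening in per cent of the stroke, from 0 (shut) to 100 (fully open). In form: [{"tx": .., "ty": .., "tz": .., "rx": .., "ry": .., "rz": .., "grip": ..}, ...]. A call has 1 to 10 rows; each row shifts and turns the commanded pose from where the row before left it, along the tool's axes as they then stand; what a row does not reach is not made up. A row lasts 1/12 s, in which the tool goes at most 41.7 mm and 7.16 degrees, less where a joint would pass 70% of its speed; a pose out of reach is approached as far as the arm can. A call is refused whole if a number of a shift passes 4.17 or a number of a turn 0.125, either way. A call with a gripper value outside its range is refused whole. The fingers move at their own pace and stop on an object; the grip force is fixed at half the most. Time passes only in rows, so rows that do not move let the fingers close. It gives the time, the measured TCP pose, the force and the opening at its end, in the units of the state.
- env.state(): the state, without advancing time (a new reading comes with each control period).
- env.read_camera(name): name is "scene" or "top" or "wrist"; returns (picture, depth): 400x640x3 uint8, blue, green, red; 400x640 float32, mm along the optical axis (not along the pixel's ray), 0 where there is no reading.
- env.calibration(name): a dict with "vertical_fov" (degrees; the focal length in pixels is half the picture's height over the tangent of half this angle, whatever the lens; pixels are square), "cx", "cy" (the principal point, pixels), "dist" ([k1, k2, p1, p2, k3] as OpenCV has them; the pictures are not rectified), "eye" and "rotation" of the camera in the world. Camera axes: x right, y up, looking along -z (the intrinsics and any distortion apply to the point x, -y, -z); pixel columns grow to the right and rows downward; lengths in mm; the calibration is good to about 2 mm. A picture is of the moment at which its call begins: read the wrist's pose just before it. calibration takes no time and is no camera call; for the wrist camera it gives the pose at the moment of the call.
- env.job_done(): hands the job in, once; it reports no verdict.
The state is a dict: "t": time; "joints": joint angles; "qvel": joint speeds; "tau": joint torques, N m; "eef_pos": TCP position; "tcp_rot": TCP orientation; "ft_force": force on the tool from outside, world axes, zero at the start; "moment": the same for the moment, N m; "opening": opening from 0.0 (shut) to 1.0 (fully open).
Only numpy, scipy, OpenCV 4.12 (cv2) and the standard library are available. Lean on these libraries where they do the work, as an engineer would, in place of code of your own. Each camera call takes 0.05 s, during which the arm holds its last target.

TASK

Tip the upright brass guide tube right down onto its side in the blue cradle, then take the gauge rod by its red handle, slide it into the tube's open mouth until its collar stops against the tube, and draw it all the way out again. Then hold it still and level in the white beam micrometer, pointing straight into the gap from the open front, midway between the two heads and touching neither, with about the last 10 mm of its tip through the red beam. Finish while still holding it there; leave the tube lying down and all the other things on the table undisturbed.

Things in the scene. Friction and masses are not known exactly. Their poses are not given: they have to be found in the camera images.
- cradle: fixed tilting cradle: aluminium base plate 110 x 220 x 12 mm with blue ears and a blue V rest. Origin: centre of the plate's underside, on the table. Its +y axis is the way the tube lies down. The hinge line runs along its x axis through the point y = -70 mm, z = 65 mm. The ears reach 80 mm high, 88 mm apart over their outsides, from y = -93 to -47 mm; the V rest (below the lying tube) is at y = 5 to 35 mm.
- guide_tube (a joint): hinge angle of the guide tube in the cradle, rad: 0 = upright, 1.571 = lying fully down along the cradle's +y, on its stop. Friction (about 0.45 N m) holds it wherever it is left; it may start leaning by up to 0.25. It can be pushed over with closed fingers on its back (the cradle's -y side).
- tube_mouth (a point): centre of the guide tube's open mouth, on the tube's axis, 155 mm from the hinge line; its z axis points out of the mouth along the tube's axis. The brass tube is 44 mm outside, 135 mm long (from 20 to 155 mm from the hinge line); bore 16 mm, 132 mm deep, straight and unchamfered. A black block 60 mm wide at the hinge holds it. Lying down, its axis is level, 65 mm above the table.
- gauge_rod: loose gauge rod, about 150 g. Origin: on its axis, at the collar's front face; its +x axis points to the tip. Steel rod 12 mm diameter reaches x = +80 mm (last 5 mm tapered to 7 mm); dark collar 30 mm diameter, x = -8 to 0 mm; red square handle 16 x 16 mm, x = -108 to -8 mm. It starts level in its rest, axis 50 mm above the table, two handle faces upright.
- rod_tip (a point): end of the gauge rod's tip, on its axis, 80 mm ahead of the collar's front face.
- rod_rest: fixed grey rest for the gauge rod: base plate 210 x 50 x 8 mm with two notched posts, open above; origin on the table under the rod's collar face at the start, +x along the rod to its tip. Posts at x = 30 to 44 mm (under the steel rod, top 51 mm high) and x = -102 to -88 mm (under the handle's rear end, top 49 mm high); between them the handle is free to grip from above.
- beam_gauge: fixed white beam micrometer: base 90 x 170 x 60 mm with two heads 50 (x) x 50 (y) mm, up to 145 mm high, and a gap of 60 mm between them, open in front (-x), behind and above. Origin: on the table, midway between the heads (the base reaches 35 mm in front of it and 55 mm behind). Its +x axis is the way the rod must point into the gap.
- beam (a point): middle of the red beam: midway between the heads, 115 mm above the table (55 mm above the gap's floor); axes as beam_gauge, the beam runs along y.
- ring_gauge: plain steel ring gauge lying flat, 60 mm across, 20 mm high; bystander. Origin at the centre of its underside
- ball_stand: dark reference ball on a turned stand, 123 mm high; bystander. Origin at the centre of its underside
- spare_sleeve: spare brass sleeve standing upright on the table, 44 mm across, 100 mm high, like the guide tube but not part of the job; bystander. Origin at the centre of its underside
- plug_gauge: steel plug gauge standing upright, 80 mm high; bystander. Origin at the centre of its underside
- gauge_block: steel block 35 x 60 x 20 mm lying flat; bystander. Origin at the centre of its underside
- cleaner: white bottle with blue cap, 130 mm high; bystander. Origin at the centre of its underside
- spanner: small open-ended steel spanner lying flat, 150 mm long; bystander. Origin at the centre of its underside (lying)
Mind the look-alikes: they are no part of the job. Leave any orange look-alike of the cradle alone. There is more than one size of the gauge_rod; the one meant has the size given above.

How it is judged (in metres and radians):
On the way, in this order (a step that is already met when the one before it is completed fails the run):
1. the guide tube lies fully down in the cradle (value of joint guide_tube above 1.52 rad), for 0.2 s.
2. the gauge rod is in the tube with its collar against the mouth (z of gauge_rod in the frame of tube_mouth below 0.0025 m and distance between gauge_rod and tube_mouth below 0.005 m and z of rod_tip in the frame of tube_mouth below -0.07 m and value of joint guide_tube above 1.5 rad), for 0.1 s.
3. the rod is drawn all the way out of the tube (z of rod_tip in the frame of tube_mouth above 0.005 m), for 0.05 s.
4. the tip is in the beam, level (x of rod_tip in the frame of beam between -0.002 and 0.022 m and y of rod_tip in the frame of beam between -0.012 and 0.012 m and z of rod_tip in the frame of beam between -0.007 and 0.007 m and angle between gauge_rod's own x axis and vertical between 1.4708 and 1.6708 rad and angle between the x axis of gauge_rod and the x axis of beam_gauge, either way round below 0.17 rad), for 0.2 s.
At the end, for the whole second after the job is handed in: The fingers alone hold the rod, still; its tip is 0 to 20 mm past the beam (2 mm grace), within 12 mm of midway between the heads and 7 mm of beam height, level within 0.1 rad, within 0.17 rad of straight in; the guide tube still lies down (joint above 1.52) (all of step 4 and contact force between gauge_rod and the fingers above 1 N and contact force between gauge_rod and beam_gauge below 0.1 N and contact force between gauge_rod and cradle below 0.1 N and contact force between gauge_rod and rod_rest below 0.1 N and linear speed of gauge_rod below 0.02 m/s and value of joint guide_tube above 1.52 rad); the arm keeps its last pose, push and grip.
It fails at once if another thing on the table is disturbed (moved more than 30 mm) (distance of any of ring_gauge, ball_stand, spare_sleeve, plug_gauge, gauge_block, cleaner, spanner from where it was at the start of the episode above 0.03 m).
It also fails if it takes over 72 s, if anything falls off the work surface, if the arm or the gripper's body presses on something with over 40 N, if the wrist force passes 120 N, or if a joint passes its speed limit or range.

## Working session

There is one attempt and no reset: what is moved stays moved. The work goes in short steps, Python scripts to look and compute and a tool call to move; the robot and the scene stay as the last step left them, time stands still between calls to the robot, and variables do not carry over. Pictures are saved under pics/ and viewed, and the job is handed in when it is done.

Besides the shell and the picture viewer there is one more tool, called after "Request:" by a JSON object that holds its "method" and its "body". move_arm: Moves the arm, as the interface text tells. Its arguments: {"type":"object","properties":{"rows":{"type":"array"}},"required":["rows"]}

```bash
mkdir -p pics; cat > h.py <<'E'
import numpy as np,cv2
from cell import env
def save(n,im): cv2.imwrite('pics/'+n+'.png',im)
def K(c,h=400):
    f=h/2/np.tan(np.radians(c['vertical_fov'])/2)
    return np.array([[f,0,c['cx']],[0,f,c['cy']],[0,0,1.]])
def cal(n):
    c=env.calibration(n); return c
def ray(c,uv):
    u=cv2.undistortPoints(np.array(uv,float).reshape(-1,1,2),K(c),np.array(c['dist'],float)).reshape(-1,2)
    d=np.c_[u[:,0],-u[:,1],-np.ones(len(u))]
    return d@np.array(c['rotation']).T
def p3(c,uv,dep):
    return np.array(c['eye'])+ray(c,uv)*np.array(dep).reshape(-1,1)
def atz(c,uv,z):
    r=ray(c,uv);e=np.array(c['eye']);z=np.broadcast_to(z,len(r));return e+r*((z-e[2])/r[:,2])[:,None]
def proj(c,P):
    R=np.array(c['rotation']);q=(np.array(P,float).reshape(-1,3)-np.array(c['eye']))@R
    q=q*[1,-1,-1]
    return cv2.projectPoints(q,np.zeros(3),np.zeros(3),K(c),np.array(c['dist'],float))[0].reshape(-1,2)
E
python3 - <<'E'
from h import *
import pickle
print(env.state())
D={}
for n in ['scene','top','wrist']:
    c=cal(n);im,d=env.read_camera(n);save(n+'0',im);D[n]=(c,im,d);print(n,c)
pickle.dump(D,open('d0.pkl','wb'))
E
```

```text
{'t': 0.0, 'joints': array([ 1.04639019e+00,  4.91558846e-01,  1.55949336e+00, -1.53603480e-05,
        1.09170182e+00, -1.05626557e-01]), 'qvel': array([0.00141188, 0.0005932 , 0.00039785, 0.00074769, 0.0009134 ,
       0.00094486]), 'tau': array([ 1.49512165e-03, -6.12657666e+01, -2.58181393e+01,  6.92900363e-02,
        4.82328131e-02, -7.79531319e-05]), 'eef_pos': array([254.02793446, 570.77917735, 233.04706376]), 'tcp_rot': array([-1.57068743e+00,  1.15633596e-03,  1.15202390e+00]), 'ft_force': array([ 0.86908428, -0.0168785 ,  0.31707495]), 'moment': array([ 0.02929147, -0.03482962,  0.00231465]), 'opening': 0.9990566463989039}
scene {'vertical_fov': 47.436490446132545, 'cx': 321.8808387963855, 'cy': 195.1736784843231, 'dist': array([0.04345507, 0.        , 0.        , 0.        , 0.        ]), 'eye': array([1136.8129713 , -539.40174049, 1121.47610563]), 'rotation': array([0.73622761, 0.01801118, 0.84722075])}
top {'vertical_fov': 57.60805957976045, 'cx': 319.3619793632286, 'cy': 196.79748081428644, 'dist': array([-0.01059115,  0.        ,  0.        ,  0.        ,  0.        ]), 'eye': array([ 291.36283108,   30.45461003, 1366.01650456]), 'rotation': array([ 0.12767811, -0.02273006, -1.58273504])}
wrist {'vertical_fov': 69.8495189553923, 'cx': 319.546799956593, 'cy': 197.96344628381047, 'dist': array([-0.02163116,  0.        ,  0.        ,  0.        ,  0.        ]), 'eye': array([183.93221096, 603.6507832 , 385.08438829]), 'rotation': array([-0.27454262,  0.00133285,  1.15110574])}
```

```bash
cat >> h.py <<'E'
from scipy.spatial.transform import Rotation as Ro
def cal(n):
    c=env.calibration(n); c['rotation']=Ro.from_euler('xyz',c['rotation']).as_matrix(); return c
E
python3 - <<'E'
import pickle
from h import *
D=pickle.load(open('d0.pkl','rb'))
for n in D: D[n][0]['rotation']=Ro.from_euler('xyz',D[n][0]['rotation']).as_matrix()
pickle.dump(D,open('d0.pkl','wb'))
E
```

```text
(no output)
```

View pics/scene0.png

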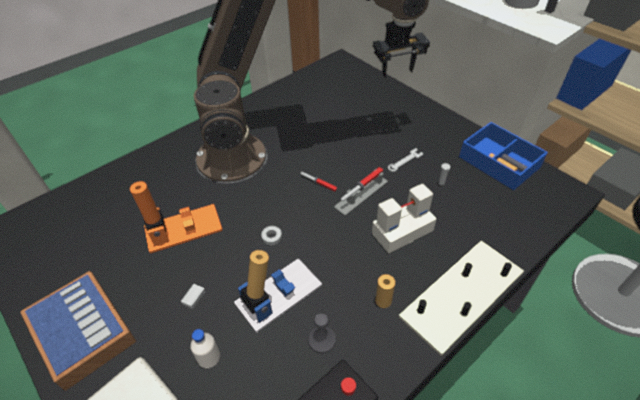

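View pics/top0.png

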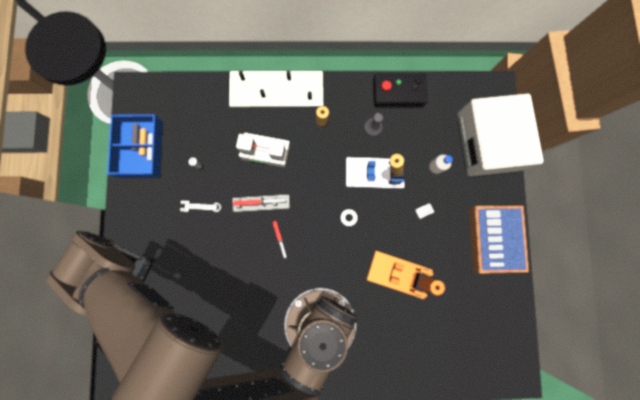

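View pics/wrist0.png

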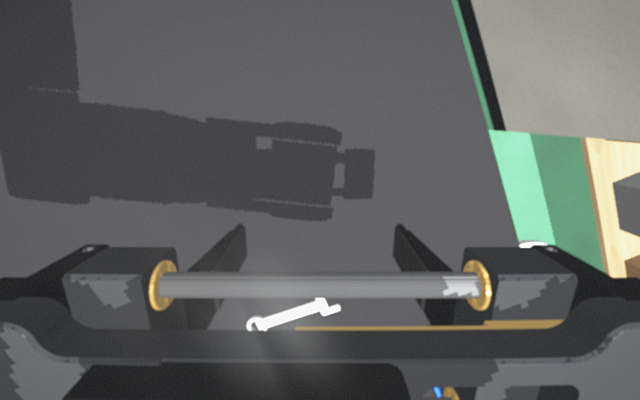

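```bash
python3 - <<'E'
import pickle
from h import *
D=pickle.load(open('d0.pkl','rb'))
t=D['top'][1];s=D['scene'][1]
def crop(n,im,x0,x1,y0,y1,k): save(n,cv2.resize(im[y0:y1,x0:x1],None,fx=k,fy=k,interpolation=cv2.INTER_CUBIC))
crop('tA',t,180,300,120,220,6)
crop('tB',t,335,465,110,210,6)
crop('sA',s,290,450,130,250,5)
crop('sB',s,220,350,230,330,6)
for n in D:
  c=D[n][0]; print(n,c['eye'],c['rotation'][:,2])
E
```

```text
scene [1136.8129713  -539.40174049 1121.47610563] [ 0.5120849  -0.43457545  0.74088679]
top [ 291.36283108   30.45461003 1366.01650456] [-0.1270533   0.02406163  0.991604  ]
wrist [183.93221096 603.6507832  385.08438829] [-0.24705597  0.11164159  0.96254844]
```

View pics/tA.png

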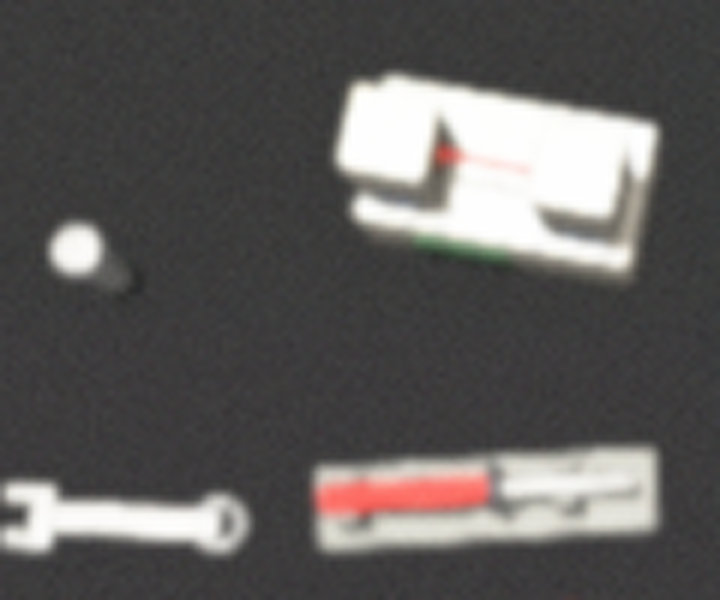

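View pics/tB.png

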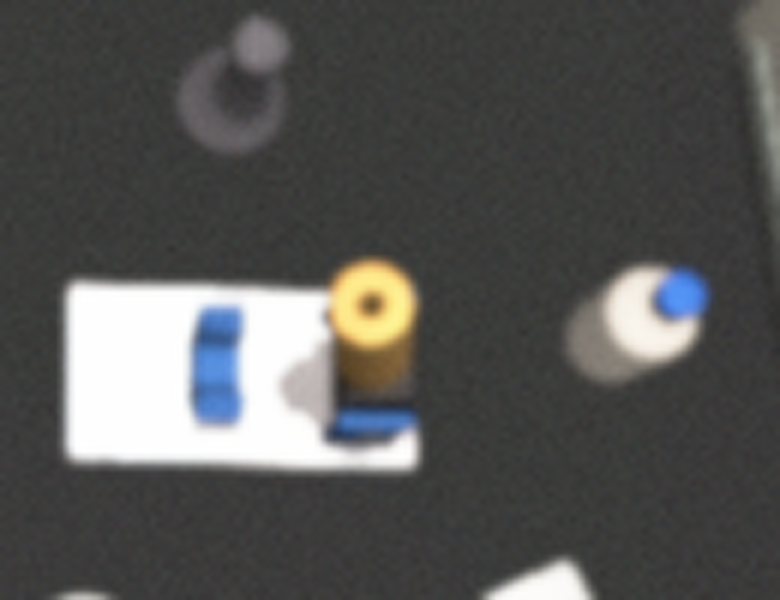

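View pics/sA.png

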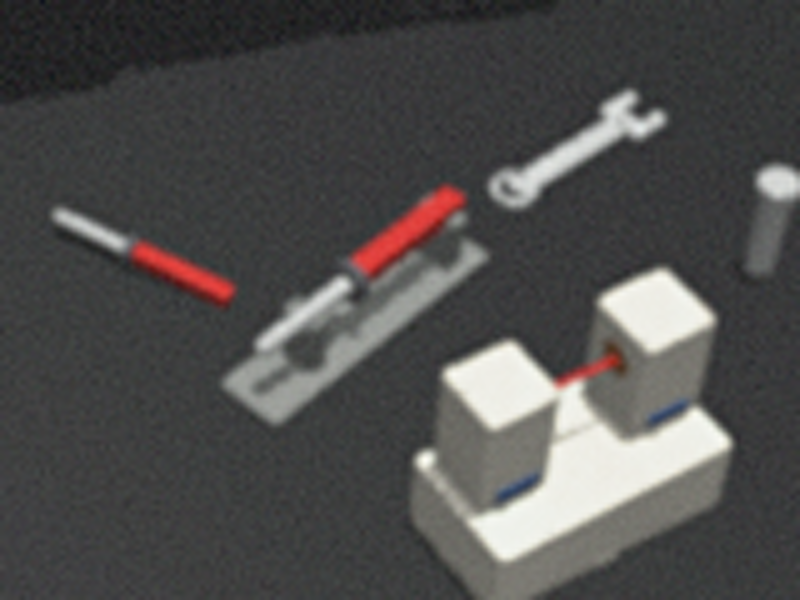

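View pics/sB.png

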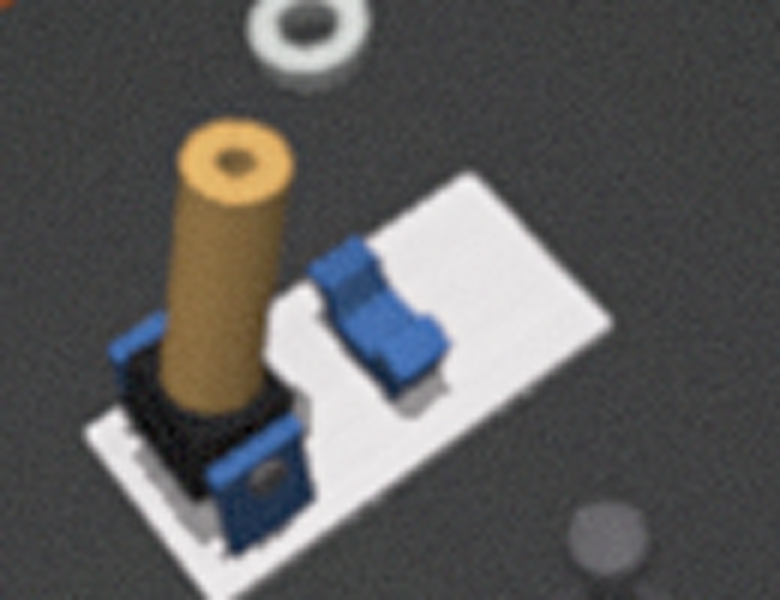

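```bash
python3 - <<'E'
import pickle
from h import *
np.set_printoptions(precision=1,suppress=True)
D=pickle.load(open('d0.pkl','rb'))
ct=D['top'][0];cs=D['scene'][0]
def u(pts,x0,y0,k): return [((a+.5)/k-.5+x0,(b+.5)/k-.5+y0) for a,b in pts]
print('cradle top',atz(ct,u([(66,281),(66,464),(419,471)],335,110,6),12))
print('cradle scene',atz(cs,u([(470,170),(614,324),(84,433),(225,604)],220,230,6),12))
print('mouth top',atz(ct,u([(372,303)],335,110,6),220),'scene',atz(cs,u([(236,161)],220,230,6),220))
print('heads top L',atz(ct,u([(353,83),(440,100),(424,188),(336,170)],180,120,6),145))
print('heads top R',atz(ct,u([(545,117),(627,132),(614,217),(534,203)],180,120,6),145))
print('heads sc L',atz(cs,u([(512,341),(558,402),(490,432),(441,376)],290,130,5),145))
print('heads sc R',atz(cs,u([(661,267),(718,320),(652,353),(598,300)],290,130,5),145))
print('rest top',atz(ct,u([(315,467),(657,446),(659,528),(321,551)],180,120,6),8))
print('rest sc',atz(cs,u([(222,383),(275,425),(490,256)],290,130,5),8))
print('rod top: rear,collar,tip',atz(ct,u([(316,500),(493,490)],180,120,6),58),atz(ct,u([(642,486)],180,120,6),50))
print('rod sc:',atz(cs,u([(458,196),(356,270)],290,130,5),54),atz(cs,u([(262,345)],290,130,5),50))
d=D['scene'][2]
E
```

```text
cradle top [[ 619.3 -104.3   12. ]
 [ 501.5 -101.8   12. ]
 [ 495.2 -325.1   12. ]]
cradle scene [[ 508.3 -104.4   12. ]
 [ 619.8 -109.2   12. ]
 [ 501.  -324.3   12. ]
 [ 610.6 -325.2   12. ]]
mouth top [[ 555.8 -248.8  220. ]] scene [[ 560.2 -252.2  220. ]]
heads top L [[670.6 277.3 145. ]
 [660.3 227.4 145. ]
 [608.5 235.9 145. ]
 [619.4 286.1 145. ]]
heads top R [[649.9 167.2 145. ]
 [640.7 120.1 145. ]
 [590.8 127.5 145. ]
 [599.3 173.1 145. ]]
heads sc L [[605.1 175.1 145. ]
 [653.5 160.2 145. ]
 [642.9 116.2 145. ]
 [596.2 126.  145. ]]
heads sc R [[624.1 282.8 145. ]
 [673.5 274.2 145. ]
 [664.7 226.9 145. ]
 [616.8 235.5 145. ]]
rest top [[466.  324.5   8. ]
 [477.3 111.3   8. ]
 [425.7 110.1   8. ]
 [413.3 319.9   8. ]]
rest sc [[429.6 110.8   8. ]
 [478.2 111.9   8. ]
 [468.  321.4   8. ]]
rod top: rear,collar,tip [[439.6 312.8  58. ]
 [444.6 206.9  58. ]] [[447.2 117.9  50. ]]
rod sc: [[443.3 310.9  54. ]
 [446.  213.1  54. ]] [[449.9 126.3  50. ]]
```

```bash
python3 - <<'E'
import pickle
from h import *
np.set_printoptions(precision=1,suppress=True)
D=pickle.load(open('d0.pkl','rb'))
ct=D['top'][0];cs=D['scene'][0]
O=np.array([632.2,200.7,0]);th=-.177
for flip in (0,1):
    a=th+np.pi*flip
    R=Ro.from_euler('z',a).as_matrix()
    for n in ('top','scene'):
        im=cv2.resize(D[n][1],None,fx=4,fy=4,interpolation=cv2.INTER_CUBIC)
        def L(P,col):
            p=proj(D[n][0],O+np.array(P)@R.T);p=((p+.5)*4-.5).astype(int)
            cv2.polylines(im,[p.reshape(-1,1,2)],True,col,1)
        for z in(0,60):L([(-35,-85,z),(55,-85,z),(55,85,z),(-35,85,z)],(0,255,0))
        for s in(-1,1):
            for z in (60,145):L([(-25,s*30,z),(25,s*30,z),(25,s*80,z),(-25,s*80,z)],(255,0,255))
        if n=='top': im=im[440:720,860:1260]
        else: im=im[680:1060,1440:1800]
        save('bg_%s%d'%(n,flip),im)
a=[cv2.imread('pics/bg_top%d.png'%i) for i in(0,1)]
save('bgt',np.vstack(a))
a=[cv2.imread('pics/bg_scene%d.png'%i) for i in(0,1)]
save('bgs',np.hstack(a))
E
```

```text
(no output)
```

View pics/bgt.png

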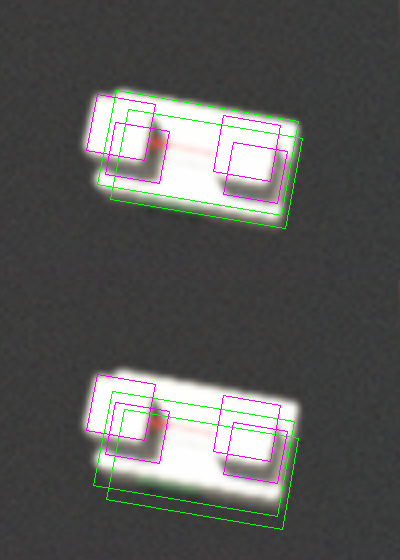

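View pics/bgs.png

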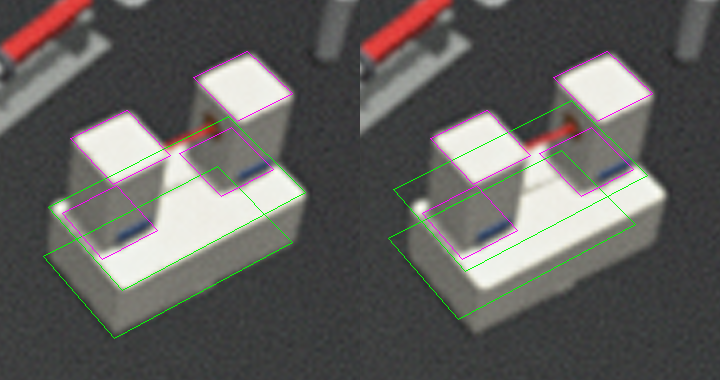

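```bash
python3 - <<'E'
import pickle
from h import *
np.set_printoptions(precision=1,suppress=True)
D=pickle.load(open('d0.pkl','rb'))
ct=D['top'][0];cs=D['scene'][0]
for n,pt,ps,z in [('ball',(378,117),(321,320),115),('sleeve',(322,112),(386,281),100),('bottlecap',(448,160),(197,335),128),('ring',(349,217),(271,234),20),('block',(425,211),(192,295),20),('plug',(193,162),(445,167),80),('spL',(184,207),(418,154),8),('spR',(218,208),(392,166),8),('smallrod',(280,239),(320,181),8),('orangemouth',(437,287),(139,188),220)]:
    print(n,atz(ct,[pt],z),atz(cs,[ps],z))
E
```

```text
ball [[ 738.2 -213.6  115. ]] [[ 740.7 -216.5  115. ]]
sleeve [[763.  -13.5 100. ]] [[765.5 -15.7 100. ]]
bottlecap [[ 576.2 -453.   128. ]] [[ 581.9 -456.9  128. ]]
ring [[ 387.2 -111.4   20. ]] [[ 390.5 -112.8   20. ]]
block [[ 406.7 -396.9   20. ]] [[ 412.  -398.3   20. ]]
plug [[586. 451.  80.]] [[593.5 447.5  80. ]]
spL [[431.6 502.4   8. ]] [[449.9 498.3   8. ]]
spR [[426.7 376.1   8. ]] [[429.2 385.2   8. ]]
smallrod [[309.2 145.1   8. ]] [[314.2 152.    8. ]]
orangemouth [[ 152.4 -359.6  220. ]] [[ 158.6 -360.6  220. ]]
```

Request:
{"method": "move_arm", "body": {"rows": [{"ty": -1, "ry": 0.1186, "grip": 0}, {"ty": -1, "ry": 0.1186, "grip": 0}, {"ty": -1, "ry": 0.1186, "grip": 0}, {"ty": -1, "ry": 0.1186, "grip": 0}, {"ty": -1, "ry": 0.1186, "grip": 0}, {"ty": -1, "ry": 0.1186, "grip": 0}, {"ty": -1, "ry": 0.1186, "grip": 0}, {"ty": -1, "ry": 0.1186, "grip": 0}, {"ty": -1, "ry": 0.1186, "grip": 0}, {"ty": -1, "ry": 0.1186, "grip": 0}]}}

```text
validation failed for argument at $.ro...
```

Request:
{"method": "move_arm", "body": {"rows": [{"tx": 0.0, "ty": -1.0, "tz": 0.0, "rx": 0.0, "ry": 0.1186, "rz": 0.0, "grip": 0.0}, {"tx": 0.0, "ty": -1.0, "tz": 0.0, "rx": 0.0, "ry": 0.1186, "rz": 0.0, "grip": 0.0}]}}

```text
t: 0.32
eef_pos: [254.0, 570.7, 253.1]
tcp_rot: [-1.571, 0.002, 0.91]
ft_force: [-0.1, -0.0, 0.2]
opening: 0.912
```

Request:
{"method": "move_arm", "body": {"rows": [{"tx": 0, "ty": -1.0, "tz": 0, "rx": 0, "ry": 0.1186, "rz": 0, "grip": 0}, {"tx": 0, "ty": -1.0, "tz": 0, "rx": 0, "ry": 0.1186, "rz": 0, "grip": 0}, {"tx": 0, "ty": -1.0, "tz": 0, "rx": 0, "ry": 0.1186, "rz": 0, "grip": 0}, {"tx": 0, "ty": -1.0, "tz": 0, "rx": 0, "ry": 0.1186, "rz": 0, "grip": 0}, {"tx": 0, "ty": -1.0, "tz": 0, "rx": 0, "ry": 0.1186, "rz": 0, "grip": 0}, {"tx": 0, "ty": -1.0, "tz": 0, "rx": 0, "ry": 0.1186, "rz": 0, "grip": 0}, {"tx": 0, "ty": -1.0, "tz": 0, "rx": 0, "ry": 0.1186, "rz": 0, "grip": 0}, {"tx": 0, "ty": -1.0, "tz": 0, "rx": 0, "ry": 0.1186, "rz": 0, "grip": 0}]}}

```text
t: 0.98
eef_pos: [254.1, 570.9, 333.9]
tcp_rot: [-1.571, 0.0, -0.04]
ft_force: [-0.5, 0.4, -0.5]
opening: 0.358
```

Request:
{"method": "move_arm", "body": {"rows": [{"tx": 1.34, "ty": 0, "tz": -3.58, "rx": 0, "ry": 0, "rz": 0, "grip": 0}, {"tx": 1.34, "ty": 0, "tz": -3.58, "rx": 0, "ry": 0, "rz": 0, "grip": 0}, {"tx": 1.34, "ty": 0, "tz": -3.58, "rx": 0, "ry": 0, "rz": 0, "grip": 0}, {"tx": 1.34, "ty": 0, "tz": -3.58, "rx": 0, "ry": 0, "rz": 0, "grip": 0}, {"tx": 1.34, "ty": 0, "tz": -3.58, "rx": 0, "ry": 0, "rz": 0, "grip": 0}, {"tx": 1.34, "ty": 0, "tz": -3.58, "rx": 0, "ry": 0, "rz": 0, "grip": 0}, {"tx": 1.34, "ty": 0, "tz": -3.58, "rx": 0, "ry": 0, "rz": 0, "grip": 0}, {"tx": 1.34, "ty": 0, "tz": -3.58, "rx": 0, "ry": 0, "rz": 0, "grip": 0}, {"tx": 1.34, "ty": 0, "tz": -3.58, "rx": 0, "ry": 0, "rz": 0, "grip": 0}]}}

```text
t: 1.73
eef_pos: [363.7, 243.1, 333.7]
tcp_rot: [-1.571, -0.0, -0.034]
ft_force: [0.2, -1.0, 0.8]
opening: 0.004
```

```bash
python3 - <<'E'
import pickle
from h import *
c=cal('wrist');im,d=env.read_camera('wrist');save('w1',im);pickle.dump((c,im,d),open('w1.pkl','wb'));print(env.state()['eef_pos'],c['eye'])
E
```

```text
[365.31634859 238.72848249 333.61984773] [365.98883809 321.1809776  485.60434073]
```

View pics/w1.png

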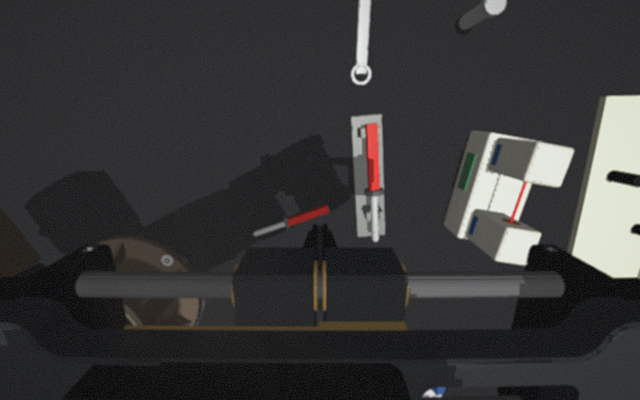

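Request:
{"method": "move_arm", "body": {"rows": [{"tx": 1.41, "ty": 0, "tz": -3.76, "rx": 0, "ry": 0, "rz": 0, "grip": 0}, {"tx": 1.41, "ty": 0, "tz": -3.76, "rx": 0, "ry": 0, "rz": 0, "grip": 0}, {"tx": 1.41, "ty": 0, "tz": -3.76, "rx": 0, "ry": 0, "rz": 0, "grip": 0}, {"tx": 1.41, "ty": 0, "tz": -3.76, "rx": 0, "ry": 0, "rz": 0, "grip": 0}, {"tx": 1.41, "ty": 0, "tz": -3.76, "rx": 0, "ry": 0, "rz": 0, "grip": 0}, {"tx": 1.41, "ty": 0, "tz": -3.76, "rx": 0, "ry": 0, "rz": 0, "grip": 0}, {"tx": 1.41, "ty": 0, "tz": -3.76, "rx": 0, "ry": 0, "rz": 0, "grip": 0}, {"tx": 1.41, "ty": 0, "tz": -3.76, "rx": 0, "ry": 0, "rz": 0, "grip": 0}, {"tx": 1.41, "ty": 0, "tz": -3.76, "rx": 0, "ry": 0, "rz": 0, "grip": 0}, {"tx": 1.41, "ty": 0, "tz": -3.76, "rx": 0, "ry": 0, "rz": 0, "grip": 0}]}}

```text
t: 2.62
eef_pos: [492.0, -137.8, 333.6]
tcp_rot: [-1.571, -0.0, -0.034]
ft_force: [1.3, 1.0, -0.1]
opening: 0.007
```

Request:
{"method": "move_arm", "body": {"rows": [{"tx": 1.41, "ty": 0, "tz": -3.76, "rx": 0, "ry": 0, "rz": 0, "grip": 0}, {"tx": 1.41, "ty": 0, "tz": -3.76, "rx": 0, "ry": 0, "rz": 0, "grip": 0}, {"tx": 1.41, "ty": 0, "tz": -3.76, "rx": 0, "ry": 0, "rz": 0, "grip": 0}, {"tx": 1.41, "ty": 0, "tz": -3.76, "rx": 0, "ry": 0, "rz": 0, "grip": 0}, {"tx": 1.41, "ty": 0, "tz": -3.76, "rx": 0, "ry": 0, "rz": 0, "grip": 0}, {"tx": 0, "ty": 0, "tz": 0, "rx": 0, "ry": 0, "rz": 0, "grip": 0}, {"tx": 0, "ty": 0, "tz": 0, "rx": 0, "ry": 0, "rz": 0, "grip": 0}]}}

```text
t: 3.2
eef_pos: [555.8, -327.5, 332.1]
tcp_rot: [-1.569, 0.002, -0.036]
ft_force: [-0.0, -0.0, -0.3]
opening: 0.005
```

```bash
python3 - <<'E'
import pickle
from h import *
c=cal('wrist');im,d=env.read_camera('wrist');save('w2',im);pickle.dump((c,im,d),open('w2.pkl','wb'));print(env.state()['eef_pos'],c['eye'])
E
```

```text
[ 555.69147277 -326.14838402  332.6708275 ] [ 558.58429518 -249.66915738  484.12891217]
```

View pics/w2.png

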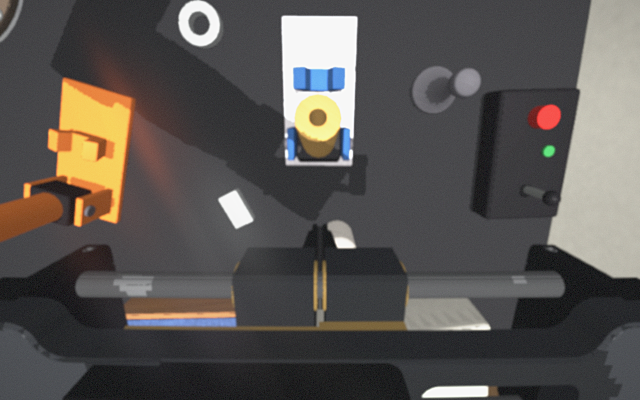

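```bash
python3 - <<'E'
import pickle
from h import *
np.set_printoptions(precision=1,suppress=True)
c,im,d=pickle.load(open('w2.pkl','rb'))
save('w2c',cv2.resize(im[0:180,260:380],None,fx=4,fy=4,interpolation=cv2.INTER_CUBIC))
for P in [(318,118),(318,78),(350,30),(320,142)]: print(P,d[P[1],P[0]],p3(c,[P],[d[P[1],P[0]]]))
E
```

```text
(318, 118) 293.89722 [[ 556.3 -250.   179. ]]
(318, 78) 415.60785 [[ 557.5 -193.8   36.8]]
(350, 30) 419.53824 [[ 607.2 -126.2   13.1]]
(320, 142) 262.65836 [[ 557.6 -271.2  217.4]]
```

View pics/w2c.png

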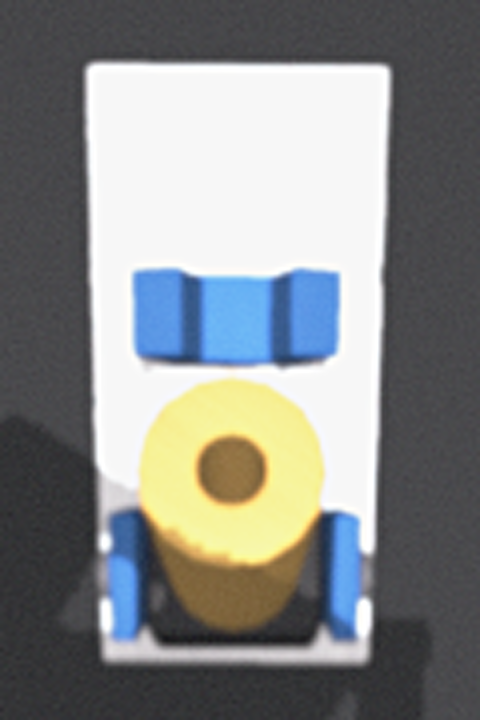

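```bash
python3 - <<'E'
import pickle
from h import *
np.set_printoptions(precision=1,suppress=True)
c,im,d=pickle.load(open('w2.pkl','rb'))
u=lambda pts:[((a+.5)/4-.5+260,(b+.5)/4-.5) for a,b in pts]
q=atz(c,u([(86,63),(391,66),(102,663),(369,665)]),12);print(q,q.mean(0))
print(atz(c,u([(232,470)]),217))
E
```

```text
[[ 506.8 -102.7   12. ]
 [ 618.3 -107.9   12. ]
 [ 497.6 -323.9   12. ]
 [ 608.4 -328.8   12. ]] [ 557.8 -215.8   12. ]
[[ 556.3 -249.1  217. ]]
```

```bash
python3 - <<'E'
import numpy as np
H=np.array([-285.7,65]);h=10
p=None
for th in [.15,.3,.45,.6,.75,.9,1.05,1.2,1.3,1.4,1.5,1.571]:
    s,c=np.sin(th),np.cos(th)
    q=H+105*np.array([s,c])+(22+h*c)*np.array([-c,s])+[0,19]
    print(th,q.round(1),None if p is None else (q-p).round(1)); p=q
E
```

```text
0.15 [-301.5  192.6] None
0.3 [-284.8  193.6] [16.7  1. ]
0.45 [-267.9  192. ] [16.9 -1.6]
0.6 [-251.4  187.7] [16.6 -4.3]
0.75 [-235.6  180.8] [15.8 -6.9]
0.9 [-221.   171.4] [14.6 -9.4]
1.05 [-208.   159.6] [ 12.9 -11.7]
1.2 [-197.1  145.9] [ 10.9 -13.7]
1.3 [-191.1  135.9] [  6.  -10.1]
1.4 [-186.3  125.2] [  4.9 -10.7]
1.5 [-182.6  114.1] [  3.7 -11.1]
1.571 [-180.7  106. ] [ 1.9 -8.1]
```

Request:
{"method": "move_arm", "body": {"rows": [{"tx": 0, "ty": 3.7, "tz": 0, "rx": 0, "ry": 0, "rz": 0, "grip": 0}, {"tx": 0, "ty": 3.7, "tz": 0, "rx": 0, "ry": 0, "rz": 0, "grip": 0}, {"tx": 0, "ty": 3.7, "tz": 0, "rx": 0, "ry": 0, "rz": 0, "grip": 0}, {"tx": 0, "ty": 3.4, "tz": 0, "rx": 0, "ry": 0, "rz": 0, "grip": 0}, {"tx": 0, "ty": 0, "tz": 0, "rx": 0, "ry": 0, "rz": 0, "grip": 0}]}}

```text
t: 3.67
eef_pos: [553.8, -323.0, 183.0]
tcp_rot: [-1.565, 0.008, -0.033]
ft_force: [-0.0, 0.7, 0.1]
opening: -0.001
```

Request:
{"method": "move_arm", "body": {"rows": [{"tx": 0.2, "ty": -0.5, "tz": 1.0, "rx": 0, "ry": 0, "rz": 0, "grip": 0}, {"tx": 0, "ty": -0.5, "tz": 1.0, "rx": 0, "ry": 0, "rz": 0, "grip": 0}, {"tx": 0, "ty": 0, "tz": 0.9, "rx": 0, "ry": 0, "rz": 0, "grip": 0}, {"tx": 0, "ty": 0, "tz": 0.9, "rx": 0, "ry": 0, "rz": 0, "grip": 0}, {"tx": 0, "ty": 0.1, "tz": 0.85, "rx": 0, "ry": 0, "rz": 0, "grip": 0}, {"tx": 0, "ty": 0.1, "tz": 0.85, "rx": 0, "ry": 0, "rz": 0, "grip": 0}, {"tx": 0, "ty": 0.2, "tz": 0.85, "rx": 0, "ry": 0, "rz": 0, "grip": 0}, {"tx": 0, "ty": 0.2, "tz": 0.85, "rx": 0, "ry": 0, "rz": 0, "grip": 0}]}}

```text
t: 4.33
eef_pos: [560.9, -253.4, 192.9]
tcp_rot: [-1.571, -0.002, -0.034]
ft_force: [4.1, -3.7, 0.0]
opening: 0.003
```

Request:
{"method": "move_arm", "body": {"rows": [{"tx": -0.2, "ty": 0.5, "tz": 0.9, "rx": 0, "ry": 0, "rz": 0, "grip": 0}, {"tx": -0.2, "ty": 0.5, "tz": 0.9, "rx": 0, "ry": 0, "rz": 0, "grip": 0}, {"tx": 0, "ty": 0.5, "tz": 0.73, "rx": 0, "ry": 0, "rz": 0, "grip": 0}, {"tx": 0, "ty": 0.5, "tz": 0.73, "rx": 0, "ry": 0, "rz": 0, "grip": 0}, {"tx": 0, "ty": 0.6, "tz": 0.65, "rx": 0, "ry": 0, "rz": 0, "grip": 0}, {"tx": 0, "ty": 0.6, "tz": 0.65, "rx": 0, "ry": 0, "rz": 0, "grip": 0}, {"tx": 0, "ty": 0.7, "tz": 0.55, "rx": 0, "ry": 0, "rz": 0, "grip": 0}, {"tx": 0, "ty": 0.7, "tz": 0.55, "rx": 0, "ry": 0, "rz": 0, "grip": 0}]}}

```text
t: 5.0
eef_pos: [558.2, -196.8, 145.8]
tcp_rot: [-1.571, 0.0, -0.034]
ft_force: [0.5, -2.7, 0.7]
opening: 0.006
```

```bash
python3 - <<'E'
from h import *
im,d=env.read_camera('scene');save('s2',cv2.resize(im[180:340,180:380],None,fx=3,fy=3,interpolation=cv2.INTER_CUBIC));print(env.state()['eef_pos'],env.state()['ft_force'])
E
```

```text
[ 557.73614681 -195.7786623   144.46130891] [ 1.04194212  0.07636701 -0.25184167]
```

View pics/s2.png

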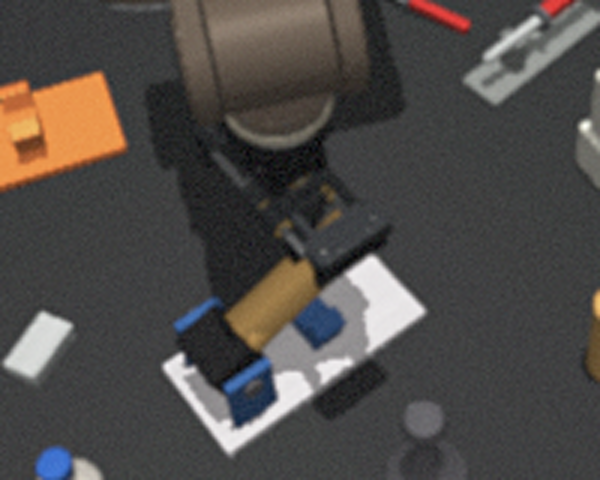

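Tube well on its way down (≈(270,300) in the crop). Continue down.

Request:
{"method": "move_arm", "body": {"rows": [{"tx": 0, "ty": 0.5, "tz": 0.3, "rx": 0, "ry": 0, "rz": 0, "grip": 0}, {"tx": 0, "ty": 0.5, "tz": 0.3, "rx": 0, "ry": 0, "rz": 0, "grip": 0}, {"tx": 0, "ty": 0.5, "tz": 0.25, "rx": 0, "ry": 0, "rz": 0, "grip": 0}, {"tx": 0, "ty": 0.5, "tz": 0.25, "rx": 0, "ry": 0, "rz": 0, "grip": 0}, {"tx": 0, "ty": 0.5, "tz": 0.2, "rx": 0, "ry": 0, "rz": 0, "grip": 0}, {"tx": 0, "ty": 0.5, "tz": 0.2, "rx": 0, "ry": 0, "rz": 0, "grip": 0}, {"tx": 0, "ty": 0.4, "tz": 0.1, "rx": 0, "ry": 0, "rz": 0, "grip": 0}, {"tx": 0, "ty": 0.3, "tz": 0, "rx": 0, "ry": 0, "rz": 0, "grip": 0}, {"tx": 0, "ty": 0, "tz": 0, "rx": 0, "ry": 0, "rz": 0, "grip": 0}]}}

```text
t: 5.8
eef_pos: [558.6, -181.1, 108.9]
tcp_rot: [-1.57, 0.001, -0.034]
ft_force: [0.2, -0.7, 0.3]
opening: 0.003
```

Request:
{"method": "move_arm", "body": {"rows": [{"tx": 0, "ty": 0.2, "tz": 0, "rx": 0, "ry": 0, "rz": 0, "grip": 0}, {"tx": 0, "ty": 0.2, "tz": 0, "rx": 0, "ry": 0, "rz": 0, "grip": 0}, {"tx": 0, "ty": 0, "tz": 0, "rx": 0, "ry": 0, "rz": 0, "grip": 0}]}}

```text
t: 6.05
eef_pos: [558.9, -181.2, 106.4]
tcp_rot: [-1.571, -0.001, -0.034]
ft_force: [-1.7, 2.4, 8.7]
opening: 0.007
```

Request:
{"method": "move_arm", "body": {"rows": [{"tx": 0, "ty": 0.1, "tz": 0, "rx": 0, "ry": 0, "rz": 0, "grip": 0}, {"tx": 0, "ty": 0.1, "tz": 0, "rx": 0, "ry": 0, "rz": 0, "grip": 0}, {"tx": 0, "ty": 0.1, "tz": 0, "rx": 0, "ry": 0, "rz": 0, "grip": 0}, {"tx": 0, "ty": 0, "tz": 0, "rx": 0, "ry": 0, "rz": 0, "grip": 0}, {"tx": 0, "ty": 0, "tz": 0, "rx": 0, "ry": 0, "rz": 0, "grip": 0}]}}

```text
t: 6.47
eef_pos: [559.0, -181.3, 105.9]
tcp_rot: [-1.571, -0.002, -0.034]
ft_force: [-10.5, 5.9, 37.1]
opening: 0.007
```

Request:
{"method": "move_arm", "body": {"rows": [{"tx": 0, "ty": -2, "tz": 0, "rx": 0, "ry": 0, "rz": 0, "grip": 0}, {"tx": 0, "ty": -4, "tz": 0, "rx": 0, "ry": 0, "rz": 0, "grip": 0}, {"tx": 0, "ty": -4, "tz": 0, "rx": 0, "ry": 0, "rz": 0, "grip": 0}, {"tx": 0, "ty": -4, "tz": 0, "rx": 0, "ry": 0, "rz": 0, "grip": 0}, {"tx": 0, "ty": -3, "tz": 1, "rx": 0, "ry": 0, "rz": 0, "grip": 0}, {"tx": 0, "ty": 0, "tz": 2, "rx": 0, "ry": 0, "rz": 0, "grip": 60}, {"tx": 0, "ty": 0, "tz": 0, "rx": 0, "ry": 0, "rz": 0, "grip": 60}, {"tx": 0, "ty": 0, "tz": 0, "rx": 0, "ry": 0, "rz": 0, "grip": 60}]}}

```text
t: 7.13
eef_pos: [559.7, -150.9, 272.7]
tcp_rot: [-1.571, -0.0, -0.033]
ft_force: [0.2, -0.7, -0.6]
opening: 0.161
```

```bash
python3 - <<'E'
import pickle
from h import *
c=cal('wrist');im,d=env.read_camera('wrist');save('w3',im);pickle.dump((c,im,d),open('w3.pkl','wb'));print(env.state()['eef_pos'],c['eye'],env.state()['ft_force'])
E
```

```text
[ 559.59833333 -151.4174911   272.08214465] [561.86315934 -72.86908919 424.58576778] [-0.63776186 -0.81849321 -0.36715465]
```

View pics/w3.png

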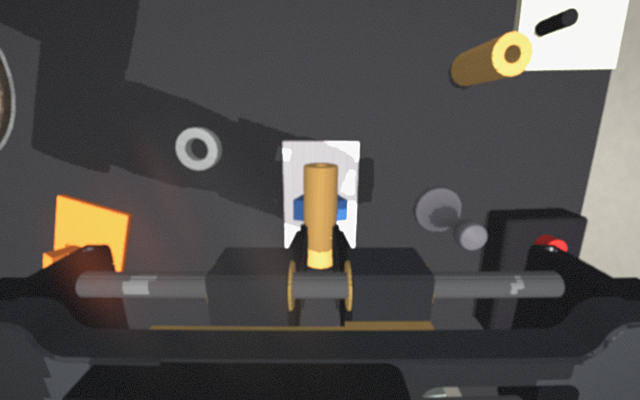

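```bash
python3 - <<'E'
import pickle
from h import *
np.set_printoptions(precision=1,suppress=True)
c,im,d=pickle.load(open('w3.pkl','rb'))
save('w3c',cv2.resize(im[130:255,270:370],None,fx=6,fy=6,interpolation=cv2.INTER_CUBIC)[:600])
hsv=cv2.cvtColor(im,cv2.COLOR_BGR2HSV)
m=((hsv[...,0]>8)&(hsv[...,0]<30)&(hsv[...,1]>110)&(hsv[...,2]>60))
for v in (168,172,180,190,200,210,220):
    x=np.where(m[v,280:360])[0]+280
    l,r=x.min()-.5,x.max()+.5
    # axis-ish: rays tangent; centre via bisecting plane at z=65
    a=atz(c,[(l,v),(r,v)],65); dd=d[v,(x.min()+x.max())//2]
    print(v,l,r,a[:,:2].ravel(),'mid',a.mean(0),'top',p3(c,[((l+r)/2,v)],[dd]))
E
```

```text
168 304.5 336.5 [ 540.6 -134.3  581.1 -135.6] mid [ 560.8 -135.    65. ] top [[ 560.9 -131.    87.7]]
172 304.5 336.5 [ 540.3 -139.4  581.  -140.8] mid [ 560.7 -140.1   65. ] top [[ 560.7 -136.    86.7]]
180 304.5 336.5 [ 539.8 -149.8  580.8 -151.2] mid [ 560.3 -150.5   65. ] top [[ 560.4 -145.7   87.3]]
190 304.5 336.5 [ 539.2 -163.   580.6 -164.4] mid [ 559.9 -163.7   65. ] top [[ 560.  -158.1   87. ]]
200 304.5 336.5 [ 538.6 -176.5  580.4 -177.9] mid [ 559.5 -177.2   65. ] top [[ 559.6 -170.8   87. ]]
210 304.5 335.5 [ 537.9 -190.2  578.8 -191.6] mid [ 558.3 -190.9   65. ] top [[ 558.6 -183.2   88.4]]
220 304.5 335.5 [ 537.2 -204.2  578.5 -205.6] mid [ 557.9 -204.9   65. ] top [[ 558.1 -196.7   87.3]]
```

View pics/w3c.png

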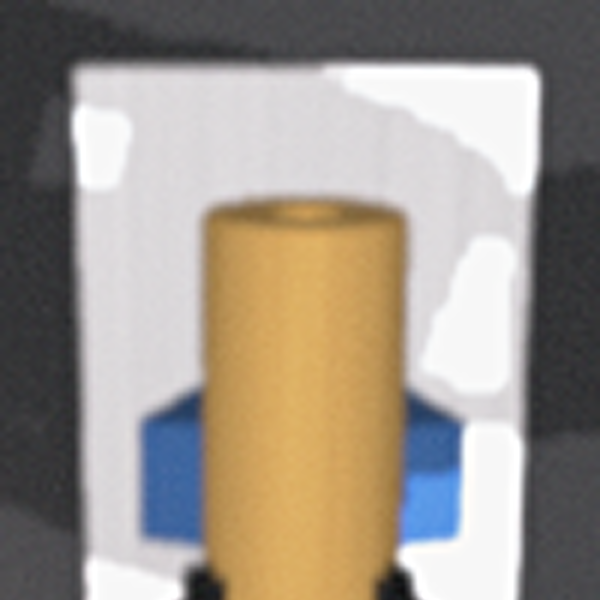

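Request:
{"method": "move_arm", "body": {"rows": [{"tx": -1.4, "ty": 0, "tz": 3.52, "rx": 0, "ry": 0, "rz": 0, "grip": 60}, {"tx": -1.4, "ty": 0, "tz": 3.52, "rx": 0, "ry": 0, "rz": 0, "grip": 60}, {"tx": -1.4, "ty": 0, "tz": 3.52, "rx": 0, "ry": 0, "rz": 0, "grip": 60}, {"tx": -1.4, "ty": 0, "tz": 3.52, "rx": 0, "ry": 0, "rz": 0, "grip": 60}, {"tx": -1.4, "ty": 0, "tz": 3.52, "rx": 0, "ry": 0, "rz": 0, "grip": 60}, {"tx": -1.4, "ty": 0, "tz": 3.52, "rx": 0, "ry": 0, "rz": 0, "grip": 60}, {"tx": -1.4, "ty": 0, "tz": 3.52, "rx": 0, "ry": 0, "rz": 0, "grip": 60}, {"tx": -1.4, "ty": 0, "tz": 3.52, "rx": 0, "ry": 0, "rz": 0, "grip": 60}, {"tx": -1.4, "ty": 0, "tz": 3.52, "rx": 0, "ry": 0, "rz": 0, "grip": 60}, {"tx": 0, "ty": 0, "tz": 0, "rx": 0, "ry": 0, "rz": 0, "grip": 60}]}}

```text
t: 8.02
eef_pos: [442.7, 173.2, 271.8]
tcp_rot: [-1.57, 0.002, -0.031]
ft_force: [0.0, -0.0, -0.1]
opening: 0.597
```

Request:
{"method": "move_arm", "body": {"rows": [{"tx": 0, "ty": 0, "tz": 0, "rx": 0, "ry": 0, "rz": 0, "grip": 60}, {"tx": 0, "ty": 0, "tz": 0, "rx": 0, "ry": 0, "rz": 0, "grip": 60}]}}

```text
t: 8.18
eef_pos: [445.0, 169.0, 272.0]
tcp_rot: [-1.571, 0.001, -0.034]
ft_force: [1.4, -0.0, 0.7]
opening: 0.597
```

```bash
python3 - <<'E'
import pickle
from h import *
c=cal('wrist');im,d=env.read_camera('wrist');save('w4',im);pickle.dump((c,im,d),open('w4.pkl','wb'));print(env.state()['eef_pos'],c['eye'],env.state()['tcp_rot'])
E
```

```text
[445.15178165 168.54343216 272.09593432] [447.41102232 247.11674127 423.90110957] [-1.57124262e+00  8.64320579e-04 -3.48873231e-02]
```

View pics/w4.png

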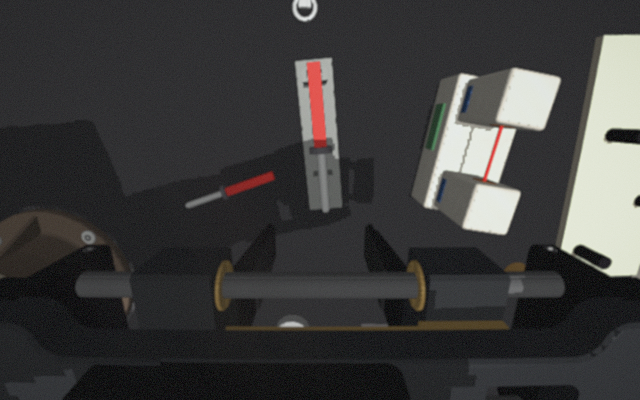

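```bash
python3 - <<'E'
import pickle
from h import *
np.set_printoptions(precision=1,suppress=True)
c,im,d=pickle.load(open('w4.pkl','rb'))
save('w4c',cv2.resize(im[45:220,285:350],None,fx=3.4,fy=3.4,interpolation=cv2.INTER_CUBIC))
b,g,r=[im[...,i].astype(int) for i in range(3)]
m=(r>150)&(g<140)&(b<140)&(r-g>70)
m[:, :295]=0; m[:,340:]=0
for v in list(range(62,150,6)):
    x=np.where(m[v])[0]
    if len(x)<3: continue
    w=(x.min()+x.max())/2
    print(v,x.min(),x.max(),atz(c,[(w,v)],58), p3(c,[(w,v)],[d[v,int(round(w))]]))
for v in (160,180,200,206):
    row=g[v,312:336]; print(v,row, d[v,318:330])
E
```

```text
62 308 319 [[441.9 309.9  58. ]] [[441.9 309.7  59.5]]
68 307 319 [[441.1 303.4  58. ]] [[441.1 303.2  59.2]]
74 308 320 [[442.  296.8  58. ]] [[442.  296.7  58.8]]
80 308 321 [[442.3 290.1  58. ]] [[442.3 290.1  57.9]]
86 309 321 [[442.7 283.3  58. ]] [[442.7 283.1  59.8]]
92 309 321 [[442.4 276.5  58. ]] [[442.4 276.3  60.6]]
98 310 322 [[443.3 269.6  58. ]] [[443.3 269.6  58.2]]
104 311 322 [[443.7 262.6  58. ]] [[443.7 262.5  59.9]]
110 311 323 [[444.  255.6  58. ]] [[444.  255.6  58.5]]
116 312 323 [[444.4 248.5  58. ]] [[444.4 248.5  58.7]]
122 312 324 [[444.7 241.3  58. ]] [[444.8 241.4  60.9]]
128 313 324 [[445.1 234.1  58. ]] [[445.1 234.1  59.1]]
134 313 325 [[445.5 226.8  58. ]] [[445.5 226.8  59.1]]
140 315 324 [[445.8 219.3  58. ]] [[445.8 219.4  58.2]]
160 [ 98  99 100  96  96  97 111 121 127 132 138 132 120 112  95  94 102  98
  97 102 101  96  99  98] [368.9 367.7 368.2 368.3 367.5 369.1 369.4 368.9 416.3 416.  414.7 416.7]
180 [ 99 102 101 101  98  93  94 104 113 125 129 136 133 125 114 100  96  89
  97 100  96  98  99  98] [386.9 376.8 376.5 377.5   0.  374.7 375.2 375.2 377.6 379.9 387.  380. ]
200 [ 98 100  99  96  95 102  96  90 101 108 120 126 134 134 127 123 105  91
  95  95  97  97  97  97] [432.4 433.6 431.5 385.4 383.7 382.7 382.8 382.  382.6 382.7 384.8 388.8]
206 [ 97 100  95  99 100  99  99  96  96 100 112 124 129 131 131 121 108  99
  96  95  95  91  93  95] [433.5 434.3 435.5 391.1 386.8 386.9 386.  385.3 385.3 385.6 387.5 386.2]
```

View pics/w4c.png

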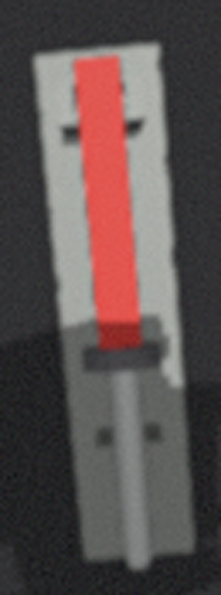

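Request:
{"method": "move_arm", "body": {"rows": [{"tx": -0.17, "ty": 0, "tz": 2.6, "rx": 0, "ry": 0, "rz": 0, "grip": 60}, {"tx": -0.17, "ty": 0, "tz": 2.6, "rx": 0, "ry": 0, "rz": 0, "grip": 60}, {"tx": 0, "ty": 0, "tz": 2.7, "rx": 0, "ry": 0, "rz": 0, "grip": 60}, {"tx": 0, "ty": 3, "tz": 0, "rx": 0, "ry": -0.084, "rz": 0, "grip": 60}, {"tx": 0, "ty": 3.5, "tz": 0, "rx": 0, "ry": 0, "rz": 0, "grip": 60}, {"tx": 0, "ty": 3.5, "tz": 0, "rx": 0, "ry": 0, "rz": 0, "grip": 60}, {"tx": 0, "ty": 2.2, "tz": 0, "rx": 0, "ry": 0, "rz": 0, "grip": 60}, {"tx": 0, "ty": 0, "tz": 0, "rx": 0, "ry": 0, "rz": 0, "grip": 60}, {"tx": 0, "ty": 0, "tz": 0, "rx": 0, "ry": 0, "rz": 0, "grip": 60}]}}

```text
t: 8.98
eef_pos: [444.5, 247.4, 150.2]
tcp_rot: [-1.572, 0.002, 0.048]
ft_force: [-0.4, 0.2, 0.0]
opening: 0.6
```

```bash
python3 - <<'E'
import pickle
from h import *
c=cal('wrist');im,d=env.read_camera('wrist');save('w5',im);pickle.dump((c,im,d),open('w5.pkl','wb'));print(env.state()['eef_pos'],c['eye'],env.state()['tcp_rot'])
E
```

```text
[444.99133697 247.86189502 151.30609595] [440.91162941 325.58641832 302.05700818] [-1.57070889e+00 -2.53876065e-04  4.83641053e-02]
```

View pics/w5.png

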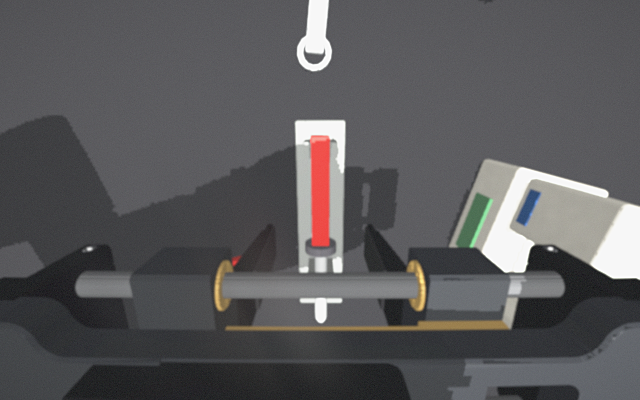

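Request:
{"method": "move_arm", "body": {"rows": [{"tx": 0, "ty": 3, "tz": 0, "rx": 0, "ry": 0, "rz": 0, "grip": 60}, {"tx": 0, "ty": 3, "tz": 0, "rx": 0, "ry": 0, "rz": 0, "grip": 60}, {"tx": 0, "ty": 2.5, "tz": 0, "rx": 0, "ry": 0, "rz": 0, "grip": 60}, {"tx": 0, "ty": 1.5, "tz": 0, "rx": 0, "ry": 0, "rz": 0, "grip": 60}, {"tx": 0, "ty": 0, "tz": 0, "rx": 0, "ry": 0, "rz": 0, "grip": 40}, {"tx": 0, "ty": 0, "tz": 0, "rx": 0, "ry": 0, "rz": 0, "grip": 20}, {"tx": 0, "ty": 0, "tz": 0, "rx": 0, "ry": 0, "rz": 0, "grip": 0}, {"tx": 0, "ty": 0, "tz": 0, "rx": 0, "ry": 0, "rz": 0, "grip": 0}, {"tx": 0, "ty": 0, "tz": 0, "rx": 0, "ry": 0, "rz": 0, "grip": 0}, {"tx": 0, "ty": 0, "tz": 0, "rx": 0, "ry": 0, "rz": 0, "grip": 0}]}}

```text
t: 9.87
eef_pos: [444.4, 248.7, 51.6]
tcp_rot: [-1.57, -0.002, 0.05]
ft_force: [-0.2, -0.2, -0.2]
opening: 0.236
```

Request:
{"method": "move_arm", "body": {"rows": [{"tx": 0, "ty": 0, "tz": 0, "rx": 0, "ry": 0, "rz": 0, "grip": 0}, {"tx": 0, "ty": 0, "tz": 0, "rx": 0, "ry": 0, "rz": 0, "grip": 0}]}}

```text
t: 10.03
eef_pos: [444.2, 248.7, 51.2]
tcp_rot: [-1.57, -0.001, 0.05]
ft_force: [-1.2, -0.0, 6.7]
opening: 0.164
```

Request:
{"method": "move_arm", "body": {"rows": [{"tx": 0, "ty": -1, "tz": 0, "rx": 0, "ry": 0, "rz": 0, "grip": 0}, {"tx": 0, "ty": -2, "tz": 0, "rx": 0, "ry": 0, "rz": 0, "grip": 0}, {"tx": 0, "ty": -3, "tz": 0, "rx": 0, "ry": 0, "rz": 0, "grip": 0}, {"tx": 0, "ty": -3, "tz": 0, "rx": 0, "ry": 0, "rz": 0, "grip": 0}, {"tx": 0, "ty": -3, "tz": 0, "rx": 0, "ry": 0, "rz": 0, "grip": 0}, {"tx": 0, "ty": -3, "tz": 0, "rx": 0, "ry": 0.092, "rz": 0, "grip": 0}, {"tx": 0, "ty": 0, "tz": 0, "rx": 0, "ry": 0, "rz": 0, "grip": 0}, {"tx": 0, "ty": 0, "tz": 0, "rx": 0, "ry": 0, "rz": 0, "grip": 0}]}}

```text
t: 10.7
eef_pos: [444.1, 248.7, 202.3]
tcp_rot: [-1.569, -0.003, -0.041]
ft_force: [0.2, -0.8, -3.3]
opening: 0.164
```

```bash
python3 - <<'E'
import pickle
from h import *
c=cal('wrist');im,d=env.read_camera('wrist');save('w6',im);pickle.dump((c,im,d),open('w6.pkl','wb'));s=env.state();print(s['eef_pos'],s['tcp_rot'],s['ft_force'],s['moment'],s['opening'])
c=cal('scene');im,d=env.read_camera('scene');save('s6',cv2.resize(im[60:240,260:500],None,fx=3,fy=3,interpolation=cv2.INTER_CUBIC));pickle.dump((c,im,d),open('s6.pkl','wb'))
E
```

```text
[443.66083147 248.45926591 200.91419564] [-1.57052538e+00 -4.75827195e-04 -4.09740558e-02] [ 0.0336502  -0.69954449 -1.38528949] [-0.03761098  0.03293572 -0.05151586] 0.16461654823335206
```

View pics/w6.png

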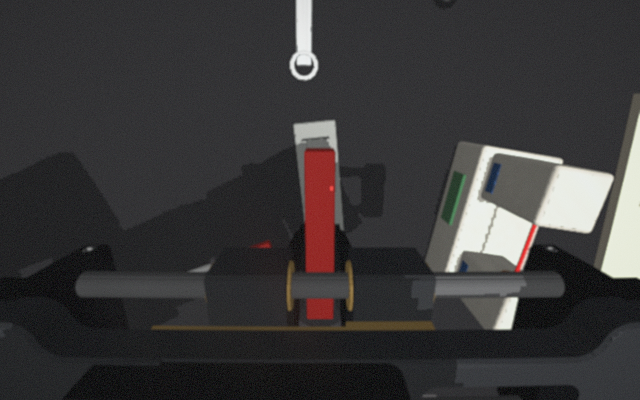

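View pics/s6.png

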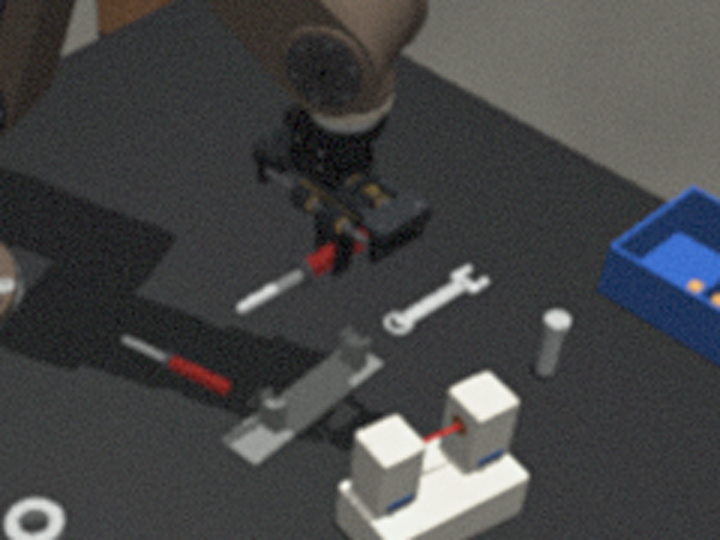

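```bash
python3 - <<'E'
import pickle
from h import *
c,im,d=pickle.load(open('s6.pkl','rb'))
T=np.array([443.8,248.5,201.]);n=np.array([-.041,-.999,0])
for a,z in((126,-1),(126,3),(126,-5),(46,-1),(-62,-1)):
    p=proj(c,T+n*a+[0,0,z])[0];print(a,z,p,(p-[260,60])*3+1)
print([ (p, p3(c,[p],[d[p[1],p[0]]])) for p in ((341,163),(345,160),(350,157))])
cw,iw,dw=pickle.load(open('w6.pkl','rb'))
for p in((319,160),(319,190),(320,220)):print(p,p3(cw,[p],[dw[p[1],p[0]]]))
E
```

```text
126 -1 [339.19729993 162.85231427] [238.5918998  309.55694281]
126 3 [339.21151243 161.85663154] [238.63453729 306.56989462]
126 -5 [339.18315825 163.8435226 ] [238.54947474 312.53056781]
46 -1 [359.5552952  150.85860326] [299.6658856  273.57580979]
-62 -1 [385.5666416  135.52680138] [377.6999248  227.58040413]
[((341, 163), array([[445.06587936, 123.74553258, 203.22059669]])), ((345, 160), array([[443.63282274, 141.07474117, 203.0860491 ]])), ((350, 157), array([[444.11177247, 160.84061932, 202.8723794 ]]))]
(319, 160) [[445.8288694  305.93692731 210.10325465]]
(319, 190) [[445.16387233 290.46265986 210.54936435]]
(320, 220) [[444.99350145 274.11901072 210.94815148]]
```

Request:
{"method": "move_arm", "body": {"rows": [{"tx": 1.9, "ty": 0, "tz": -2.96, "rx": 0, "ry": 0, "rz": 0, "grip": 0}, {"tx": 1.9, "ty": 0, "tz": -2.96, "rx": 0, "ry": 0, "rz": 0, "grip": 0}, {"tx": 1.9, "ty": 0, "tz": -2.96, "rx": 0, "ry": 0, "rz": 0, "grip": 0}, {"tx": 1.9, "ty": 0, "tz": -2.96, "rx": 0, "ry": 0, "rz": 0, "grip": 0}, {"tx": 1.9, "ty": 0, "tz": -2.96, "rx": 0, "ry": 0, "rz": 0, "grip": 0}, {"tx": 1.9, "ty": 0, "tz": -2.96, "rx": 0, "ry": 0, "rz": 0, "grip": 0}, {"tx": 1.9, "ty": 0, "tz": -2.96, "rx": 0, "ry": 0, "rz": 0, "grip": 0}, {"tx": 0, "ty": 3, "tz": 0, "rx": 0, "ry": 0, "rz": 0, "grip": 0}, {"tx": 0, "ty": 3, "tz": 0, "rx": 0, "ry": 0, "rz": 0, "grip": 0}, {"tx": 0, "ty": 3, "tz": 0, "rx": 0, "ry": 0, "rz": 0, "grip": 0}]}}

```text
t: 11.63
eef_pos: [567.6, 35.2, 108.1]
tcp_rot: [-1.571, 0.002, -0.043]
ft_force: [0.9, 1.2, -2.2]
opening: 0.165
```

Request:
{"method": "move_arm", "body": {"rows": [{"tx": 0, "ty": 2.5, "tz": 0, "rx": 0, "ry": 0, "rz": 0, "grip": 0}, {"tx": 0, "ty": 2.0, "tz": 0, "rx": 0, "ry": 0, "rz": 0, "grip": 0}, {"tx": 0, "ty": 0, "tz": 0, "rx": 0, "ry": 0, "rz": 0, "grip": 0}, {"tx": 0, "ty": 0, "tz": 0, "rx": 0, "ry": 0, "rz": 0, "grip": 0}, {"tx": 0, "ty": 0, "tz": 0, "rx": 0, "ry": 0, "rz": 0, "grip": 0}]}}

```text
t: 12.05
eef_pos: [568.3, 36.0, 66.0]
tcp_rot: [-1.571, 0.0, -0.042]
ft_force: [0.1, 0.4, -1.2]
opening: 0.166
```

```bash
python3 - <<'E'
import pickle
from h import *
s=env.state();print(s['eef_pos'],s['tcp_rot'],s['ft_force'])
ims=[]
for n,b in (('scene',(230,330,210,310)),('top',(320,430,120,220))):
    c=cal(n);im,d=env.read_camera(n);pickle.dump((c,im,d),open(n+'7.pkl','wb'))
    x0,x1,y0,y1=b
    save(n+'7',cv2.resize(im[y0:y1,x0:x1],None,fx=6,fy=6,interpolation=cv2.INTER_CUBIC))
E
```

```text
[568.32814428  36.0024521   65.96567194] [-1.57068694e+00  1.78347161e-04 -4.16704100e-02] [ 0.13456189  0.42395062 -1.23755836]
```

View pics/scene7.png

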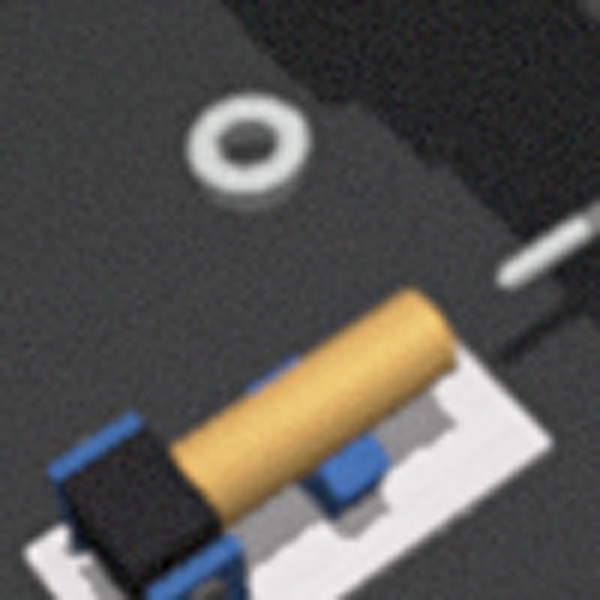

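View pics/top7.png

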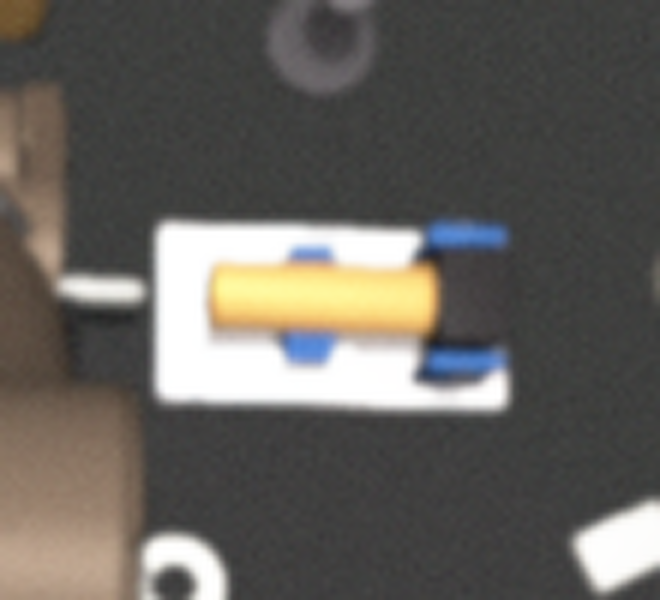

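```bash
python3 - <<'E'
import pickle
from h import *
np.set_printoptions(precision=2,suppress=True)
def prof(g,lo_t):
    pass
c,im,d=pickle.load(open('top7.pkl','rb'))
b,g,r=[im[...,i].astype(float) for i in range(3)]
# rod: columns 332..342 rows 160..176, brightness centroid above bg
R=[]
for x in range(332,343):
    col=g[158:178,x]; w=np.clip(col-80,0,None); R.append((x,(w*np.arange(158,178)).sum()/w.sum()))
R=np.array(R)
T=[]
m=(r-b)>60
for x in range(357,391):
    y=np.arange(150,176); w=np.clip((r-b)[150:176,x],0,None); 
    # half-level edges
    h=w.max()/2; i=np.where(w>h)[0]; 
    e0=i[0]-(w[i[0]]-h)/(w[i[0]]-w[i[0]-1]); e1=i[-1]+(w[i[-1]]-h)/(w[i[-1]]-w[i[-1]+1])
    T.append((x,150+(e0+e1)/2,e1-e0))
T=np.array(T)
fr=np.polyfit(R[:,0],R[:,1],1);ft=np.polyfit(T[:,0],T[:,1],1)
print('top rod',fr,'tube',ft,'width',T[:,2].mean(),'rod at 342',np.polyval(fr,342),'tube axis at 342,356',np.polyval(ft,[342,356]))
M=np.array([561.2,-129.5,65]);a=np.array([.042,.999,0])
print('pred tube axis px',proj(c,[M,M-a*100]), 'fit',np.polyval(ft,proj(c,[M,M-a*100])[:,0]))
tip=np.array([568.3,36,65])-a*126
print('pred rod',proj(c,[tip,tip+a*50]),np.polyval(fr,proj(c,[tip,tip+a*50])[:,0]))
print('scale px/mm',np.linalg.norm(proj(c,[M+[1,0,0]])-proj(c,[M])))
print('tip col', g[158:178,338:348].max(0))
print('tube cols',(r-b)[165,350:360])
E
```

```text
Traceback (most recent call last):
IndexError: index 26 is out of bounds for axis 0 with size 26
```

```bash
cat > al.py <<'E'
import pickle,sys
from h import *
np.set_printoptions(precision=2,suppress=True)
def edges(w,o):
    h=w.max()/2; k=int(w.argmax()); i=k
    while w[i-1]>h:i-=1
    j=k
    while w[j+1]>h:j+=1
    e0=i-(w[i]-h)/(w[i]-w[i-1]); e1=j+(w[j]-h)/(w[j]-w[j+1])
    return o+(e0+e1)/2,e1-e0
def run(fn,rod,tube):
    c,im,d=pickle.load(open(fn,'rb'))
    b,g,r=[im[...,i].astype(float) for i in range(3)]
    out=[]
    for img,(x0,x1,f) in ((g,rod),(r-b,tube)):
        L=[]
        for x in range(x0,x1):
            lo,hi=f(x); w=img[lo:hi,x]; w=w-np.percentile(w,10); L.append((x,)+edges(w,lo))
        L=np.array(L); p=np.polyfit(L[:,0],L[:,1],1); out.append((p,L)); print('fit',p,'res',np.std(L[:,1]-np.polyval(p,L[:,0])),'w',L[:,2].mean())
    return c,im,d,out
E
python3 - <<'E'
from al import *
c,im,d,out=run('top7.pkl',(332,342,lambda x:(158,180)),(358,390,lambda x:(155,185)))
(fr,_),(ft,_)=out
M=np.array([561.2,-129.5,65]);a=np.array([.042,.999,0])
tip=np.array([568.3,36,65])-a*126
print(proj(c,[M,M-a*100]),np.polyval(ft,proj(c,[M,M-a*100])[:,0]))
print(proj(c,[tip,tip+a*40]),np.polyval(fr,proj(c,[tip,tip+a*40])[:,0]))
print(proj(c,[M+[1,0,0]])-proj(c,[M]),proj(c,[M+[0,0,1]])-proj(c,[M]))
print('rod@340,356',np.polyval(fr,[340,356]),'tube',np.polyval(ft,[340,356]))
c,im,d,out=run('scene7.pkl',(314,329,lambda x:(240,266)),(264,300,lambda x:(250,305)))
(fr,_),(ft,_)=out
print(proj(c,[M,M-a*100]),np.polyval(ft,proj(c,[M,M-a*100])[:,0]))
print(proj(c,[tip,tip+a*40]),np.polyval(fr,proj(c,[tip,tip+a*40])[:,0]))
print(proj(c,[M+[1,0,0]])-proj(c,[M]),proj(c,[M+[0,0,1]])-proj(c,[M]))
print('rod@314,306',np.polyval(fr,[314,306]),'tube',np.polyval(ft,[314,306]))
E
```

```text
fit [  0.06 147.72] res 0.05788984223096384 w 4.108446961843869
fit [  0.03 156.83] res 0.200592430866832 w 10.983421983402895
[[354.17 168.47]
 [381.42 169.41]] [168.58 169.48]
[[343.33 168.06]
 [332.39 167.69]] [168.1  167.45]
[[-0.01 -0.27]] [[ 0.03 -0.06]]
rod@340,356 [167.91 168.86] tube [168.11 168.64]
fit [ -0.63 453.82] res 0.1386553474097196 w 4.953501645316872
fit [ -0.66 461.83] res 0.6504943917573927 w 18.24852129614472
[[301.97 263.93]
 [272.11 284.23]] [263.88 283.46]
[[313.3  256.29]
 [324.39 248.76]] [255.89 248.88]
[[0.23 0.23]] [[-0.02 -0.2 ]]
rod@314,306 [255.45 260.5 ] tube [256.   261.24]
```

Request:
{"method": "move_arm", "body": {"rows": [{"tx": 0, "ty": 0.05, "tz": -1, "rx": 0, "ry": 0, "rz": 0, "grip": 0}, {"tx": 0, "ty": 0, "tz": -1, "rx": 0, "ry": 0, "rz": 0, "grip": 0}, {"tx": 0, "ty": 0, "tz": -1, "rx": 0, "ry": 0, "rz": 0, "grip": 0}, {"tx": 0, "ty": 0, "tz": -0.7, "rx": 0, "ry": 0, "rz": 0, "grip": 0}, {"tx": 0, "ty": 0, "tz": -0.4, "rx": 0, "ry": 0, "rz": 0, "grip": 0}, {"tx": 0, "ty": 0, "tz": -0.4, "rx": 0, "ry": 0, "rz": 0, "grip": 0}, {"tx": 0, "ty": 0, "tz": 0, "rx": 0, "ry": 0, "rz": 0, "grip": 0}]}}

```text
t: 12.73
eef_pos: [566.3, -9.8, 65.2]
tcp_rot: [-1.571, -0.0, -0.043]
ft_force: [-0.4, 0.8, -1.8]
opening: 0.17
```

Request:
{"method": "move_arm", "body": {"rows": [{"tx": 0, "ty": 0, "tz": -0.4, "rx": 0, "ry": 0, "rz": 0, "grip": 0}, {"tx": 0, "ty": 0, "tz": -0.4, "rx": 0, "ry": 0, "rz": 0, "grip": 0}, {"tx": 0, "ty": 0, "tz": -0.4, "rx": 0, "ry": 0, "rz": 0, "grip": 0}, {"tx": 0, "ty": 0, "tz": 0, "rx": 0, "ry": 0, "rz": 0, "grip": 0}]}}

```text
t: 13.07
eef_pos: [565.8, -21.5, 65.1]
tcp_rot: [-1.571, -0.0, -0.042]
ft_force: [0.7, -0.2, -1.5]
opening: 0.168
```

```bash
python3 - <<'E'
import pickle
from h import *
s=env.state();print(s['eef_pos'],s['tcp_rot'],s['ft_force'],s['moment'])
for n,b in (('scene',(230,330,210,310)),):
    c=cal(n);im,d=env.read_camera(n);pickle.dump((c,im,d),open(n+'8.pkl','wb'))
    x0,x1,y0,y1=b
    save(n+'8',cv2.resize(im[y0:y1,x0:x1],None,fx=6,fy=6,interpolation=cv2.INTER_CUBIC))
E
```

```text
[565.80841112 -21.50231758  65.09380171] [-1.57077628e+00 -3.77479457e-05 -4.21875520e-02] [ 0.74784912 -0.24347402 -1.46250471] [-0.06444953  0.04088882  0.02965601]
```

View pics/scene8.png

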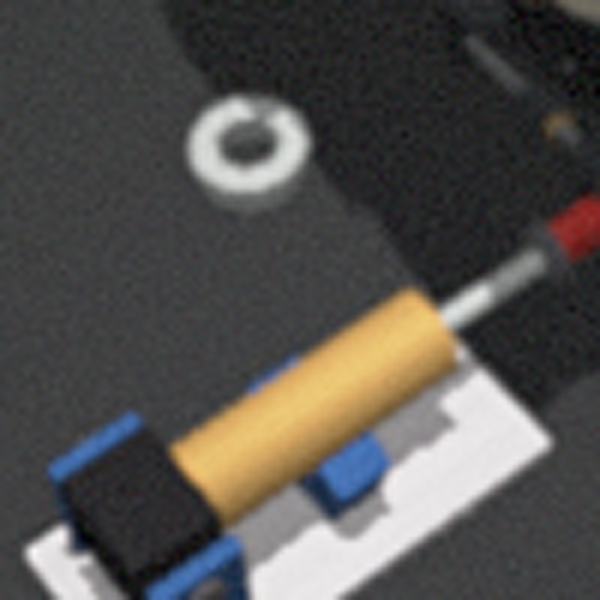

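Request:
{"method": "move_arm", "body": {"rows": [{"tx": 0, "ty": 0, "tz": -0.7, "rx": 0, "ry": 0, "rz": 0, "grip": 0}, {"tx": 0, "ty": 0, "tz": -0.7, "rx": 0, "ry": 0, "rz": 0, "grip": 0}, {"tx": 0, "ty": 0, "tz": -0.7, "rx": 0, "ry": 0, "rz": 0, "grip": 0}, {"tx": 0, "ty": 0, "tz": 0, "rx": 0, "ry": 0, "rz": 0, "grip": 0}]}}

```text
t: 13.45
eef_pos: [564.9, -43.3, 65.1]
tcp_rot: [-1.571, -0.0, -0.043]
ft_force: [-0.2, -0.0, -1.9]
opening: 0.168
```

Request:
{"method": "move_arm", "body": {"rows": [{"tx": 0, "ty": 0, "tz": -0.7, "rx": 0, "ry": 0, "rz": 0, "grip": 0}, {"tx": 0, "ty": 0, "tz": -0.7, "rx": 0, "ry": 0, "rz": 0, "grip": 0}, {"tx": 0, "ty": 0, "tz": -0.7, "rx": 0, "ry": 0, "rz": 0, "grip": 0}, {"tx": 0, "ty": 0, "tz": 0, "rx": 0, "ry": 0, "rz": 0, "grip": 0}]}}

```text
t: 13.78
eef_pos: [564.0, -64.2, 65.1]
tcp_rot: [-1.571, -0.0, -0.043]
ft_force: [0.0, -0.6, -1.5]
opening: 0.163
```

Request:
{"method": "move_arm", "body": {"rows": [{"tx": 0, "ty": 0, "tz": -0.7, "rx": 0, "ry": 0, "rz": 0, "grip": 0}, {"tx": 0, "ty": 0, "tz": -0.4, "rx": 0, "ry": 0, "rz": 0, "grip": 0}, {"tx": 0, "ty": 0, "tz": -0.3, "rx": 0, "ry": 0, "rz": 0, "grip": 0}, {"tx": 0, "ty": 0, "tz": -0.2, "rx": 0, "ry": 0, "rz": 0, "grip": 0}, {"tx": 0, "ty": 0, "tz": -0.1, "rx": 0, "ry": 0, "rz": 0, "grip": 0}, {"tx": 0, "ty": 0, "tz": 0, "rx": 0, "ry": 0, "rz": 0, "grip": 0}]}}

```text
t: 14.28
eef_pos: [563.3, -80.0, 65.1]
tcp_rot: [-1.571, -0.0, -0.042]
ft_force: [0.2, 0.9, -1.5]
opening: 0.164
```

Request:
{"method": "move_arm", "body": {"rows": [{"tx": 0, "ty": 0, "tz": -0.1, "rx": 0, "ry": 0, "rz": 0, "grip": 0}, {"tx": 0, "ty": 0, "tz": -0.1, "rx": 0, "ry": 0, "rz": 0, "grip": 0}, {"tx": 0, "ty": 0, "tz": 0, "rx": 0, "ry": 0, "rz": 0, "grip": 0}]}}

```text
t: 14.53
eef_pos: [563.2, -81.9, 65.1]
tcp_rot: [-1.571, -0.0, -0.042]
ft_force: [0.3, 0.6, -1.7]
opening: 0.165
```

Request:
{"method": "move_arm", "body": {"rows": [{"tx": 0, "ty": 0, "tz": -0.1, "rx": 0, "ry": 0, "rz": 0, "grip": 0}, {"tx": 0, "ty": 0, "tz": -0.1, "rx": 0, "ry": 0, "rz": 0, "grip": 0}, {"tx": 0, "ty": 0, "tz": 0, "rx": 0, "ry": 0, "rz": 0, "grip": 0}]}}

```text
t: 14.78
eef_pos: [563.2, -84.0, 65.1]
tcp_rot: [-1.571, -0.0, -0.042]
ft_force: [0.1, 0.8, -1.6]
opening: 0.165
```

Request:
{"method": "move_arm", "body": {"rows": [{"tx": 0, "ty": 0, "tz": -0.1, "rx": 0, "ry": 0, "rz": 0, "grip": 0}, {"tx": 0, "ty": 0, "tz": 0, "rx": 0, "ry": 0, "rz": 0, "grip": 0}]}}

```text
t: 14.95
eef_pos: [563.1, -84.4, 65.1]
tcp_rot: [-1.57, -0.0, -0.042]
ft_force: [1.1, 4.2, -2.1]
opening: 0.166
```

Request:
{"method": "move_arm", "body": {"rows": [{"tx": 0, "ty": 0, "tz": -0.1, "rx": 0, "ry": 0, "rz": 0, "grip": 0}, {"tx": 0, "ty": 0, "tz": -0.05, "rx": 0, "ry": 0, "rz": 0, "grip": 0}, {"tx": 0, "ty": 0, "tz": 0, "rx": 0, "ry": 0, "rz": 0, "grip": 0}, {"tx": 0, "ty": 0, "tz": 0, "rx": 0, "ry": 0, "rz": 0, "grip": 0}]}}

```text
t: 15.28
eef_pos: [563.1, -84.6, 65.1]
tcp_rot: [-1.569, 0.0, -0.042]
ft_force: [2.1, 15.4, -0.9]
opening: 0.164
```

```bash
python3 - <<'E'
import pickle
from h import *
s=env.state();print(s['eef_pos'],s['tcp_rot'],s['ft_force'],s['moment'])
for n,b in (('scene',(250,350,190,290)),):
    c=cal(n);im,d=env.read_camera(n)
    x0,x1,y0,y1=b
    save(n+'9',cv2.resize(im[y0:y1,x0:x1],None,fx=6,fy=6,interpolation=cv2.INTER_CUBIC))
E
```

```text
[563.06385089 -84.56961037  65.08552907] [-1.56861355e+00  2.59141023e-04 -4.21787439e-02] [ 2.14738212 15.43212673 -0.94841925] [ 2.65145309 -0.44432488  0.02616484]
```

View pics/scene9.png

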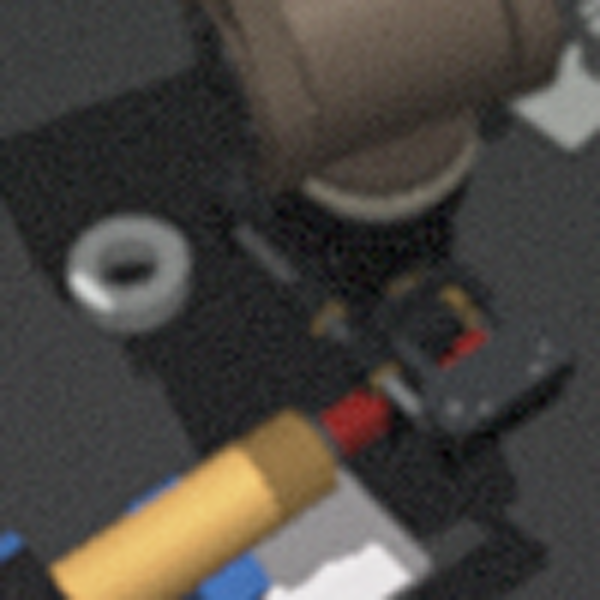

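Request:
{"method": "move_arm", "body": {"rows": [{"tx": 0, "ty": 0, "tz": 0.5, "rx": 0, "ry": 0, "rz": 0, "grip": 0}, {"tx": 0, "ty": 0, "tz": 1, "rx": 0, "ry": 0, "rz": 0, "grip": 0}, {"tx": 0, "ty": 0, "tz": 1, "rx": 0, "ry": 0, "rz": 0, "grip": 0}, {"tx": 0, "ty": 0, "tz": 1.5, "rx": 0, "ry": 0, "rz": 0, "grip": 0}, {"tx": 0, "ty": 0, "tz": 1.5, "rx": 0, "ry": 0, "rz": 0, "grip": 0}, {"tx": 0, "ty": 0, "tz": 1.5, "rx": 0, "ry": 0, "rz": 0, "grip": 0}, {"tx": 0, "ty": 0, "tz": 1.5, "rx": 0, "ry": 0, "rz": 0, "grip": 0}, {"tx": 0, "ty": 0, "tz": 1.5, "rx": 0, "ry": 0, "rz": 0, "grip": 0}, {"tx": 0, "ty": 0, "tz": 1.5, "rx": 0, "ry": 0, "rz": 0, "grip": 0}, {"tx": 0, "ty": 0, "tz": 1.0, "rx": 0, "ry": 0, "rz": 0, "grip": 0}]}}

```text
t: 16.17
eef_pos: [568.1, 40.2, 65.1]
tcp_rot: [-1.571, 0.0, -0.041]
ft_force: [-0.6, -0.0, -1.8]
opening: 0.166
```

Request:
{"method": "move_arm", "body": {"rows": [{"tx": 0, "ty": 0, "tz": 0.5, "rx": 0, "ry": 0, "rz": 0, "grip": 0}, {"tx": 0, "ty": -2, "tz": 0, "rx": 0, "ry": 0, "rz": 0, "grip": 0}, {"tx": 0, "ty": -3, "tz": 0, "rx": 0, "ry": 0, "rz": 0, "grip": 0}, {"tx": 0, "ty": -3, "tz": 0, "rx": 0, "ry": 0, "rz": 0, "grip": 0}, {"tx": 0, "ty": -3, "tz": 0, "rx": 0, "ry": 0, "rz": 0, "grip": 0}, {"tx": 0, "ty": -3, "tz": 0, "rx": 0, "ry": 0, "rz": 0, "grip": 0}, {"tx": 0, "ty": 0, "tz": 0, "rx": 0, "ry": 0, "rz": 0, "grip": 0}, {"tx": 0, "ty": 0, "tz": 0, "rx": 0, "ry": 0, "rz": 0, "grip": 0}]}}

```text
t: 16.83
eef_pos: [568.8, 43.3, 206.4]
tcp_rot: [-1.571, -0.003, -0.042]
ft_force: [-0.9, -0.2, -2.6]
opening: 0.165
```

```bash
python3 - <<'E'
import pickle
from h import *
s=env.state();print(s['eef_pos'],s['tcp_rot'],s['ft_force'],s['moment'],s['joints'])
c=cal('scene');im,d=env.read_camera('scene');save('s10',im);pickle.dump((c,im,d),open('s10.pkl','wb'))
E
```

```text
[568.84031503  43.33776306 206.44127363] [-1.57080495 -0.00306503 -0.04211865] [-0.88122119 -0.24608978 -2.64000047] [-0.05695243  0.09555261 -0.02641918] [-3.97270389e-02  4.42205517e-01  1.72893902e+00 -1.93724330e-05
  9.67383109e-01  2.40258963e-03]
```

View pics/s10.png

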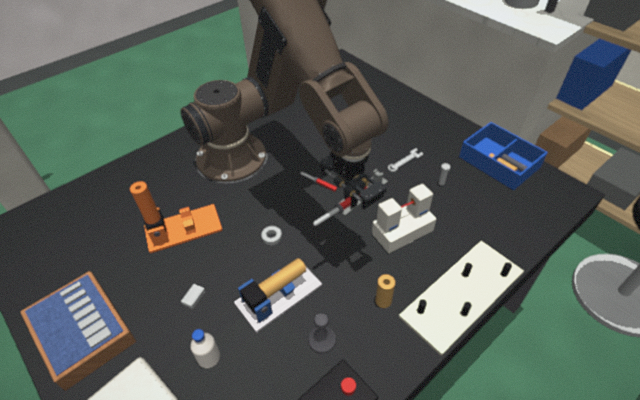

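Request:
{"method": "move_arm", "body": {"rows": [{"tx": 0, "ty": 0, "tz": 0, "rx": 0, "ry": -0.12, "rz": 0, "grip": 0}, {"tx": 0, "ty": 0, "tz": 0, "rx": 0, "ry": -0.12, "rz": 0, "grip": 0}, {"tx": 0, "ty": 0, "tz": 0, "rx": 0, "ry": -0.12, "rz": 0, "grip": 0}, {"tx": 0, "ty": 0, "tz": 0, "rx": 0, "ry": -0.12, "rz": 0, "grip": 0}, {"tx": 0, "ty": 0, "tz": 0, "rx": 0, "ry": -0.12, "rz": 0, "grip": 0}, {"tx": 0, "ty": 0, "tz": 0, "rx": 0, "ry": -0.12, "rz": 0, "grip": 0}, {"tx": 0, "ty": 0, "tz": 0, "rx": 0, "ry": -0.12, "rz": 0, "grip": 0}, {"tx": 0, "ty": 0, "tz": 0, "rx": 0, "ry": -0.12, "rz": 0, "grip": 0}, {"tx": 0, "ty": 0, "tz": 0, "rx": 0, "ry": -0.12, "rz": 0, "grip": 0}, {"tx": 0, "ty": 0, "tz": 0, "rx": 0, "ry": -0.12, "rz": 0, "grip": 0}]}}

```text
t: 17.72
eef_pos: [567.8, 43.4, 203.2]
tcp_rot: [-1.568, 0.001, 1.164]
ft_force: [-0.3, -0.2, -1.4]
opening: 0.163
```

Request:
{"method": "move_arm", "body": {"rows": [{"tx": 0, "ty": 0, "tz": 0, "rx": 0, "ry": -0.12, "rz": 0, "grip": 0}, {"tx": 0, "ty": 0, "tz": 0, "rx": 0, "ry": -0.116, "rz": 0, "grip": 0}, {"tx": 2.37, "ty": 0, "tz": 2.87, "rx": 0, "ry": 0, "rz": 0, "grip": 0}, {"tx": 2.37, "ty": 0, "tz": 2.87, "rx": 0, "ry": 0, "rz": 0, "grip": 0}, {"tx": 2.37, "ty": 0, "tz": 2.87, "rx": 0, "ry": 0, "rz": 0, "grip": 0}, {"tx": 2.37, "ty": 0, "tz": 2.87, "rx": 0, "ry": 0, "rz": 0, "grip": 0}, {"tx": 2.37, "ty": 0, "tz": 2.87, "rx": 0, "ry": 0, "rz": 0, "grip": 0}, {"tx": 2.37, "ty": 0, "tz": 2.87, "rx": 0, "ry": 0, "rz": 0, "grip": 0}, {"tx": 2.37, "ty": 0, "tz": 2.87, "rx": 0, "ry": 0, "rz": 0, "grip": 0}, {"tx": 0, "ty": 0, "tz": 0, "rx": 0, "ry": 0, "rz": 0, "grip": 0}]}}

```text
t: 18.55
eef_pos: [395.6, 244.9, 203.7]
tcp_rot: [-1.567, 0.001, 1.397]
ft_force: [1.3, -0.5, -1.2]
opening: 0.168
```

Request:
{"method": "move_arm", "body": {"rows": [{"tx": 0, "ty": 0, "tz": 0, "rx": 0, "ry": 0, "rz": 0, "grip": 0}, {"tx": 0, "ty": 0, "tz": 0, "rx": 0, "ry": 0, "rz": 0, "grip": 0}]}}

```text
t: 18.72
eef_pos: [399.8, 241.9, 204.3]
tcp_rot: [-1.57, 0.001, 1.395]
ft_force: [0.5, -1.2, -1.7]
opening: 0.168
```

```bash
python3 - <<'E'
import pickle
from h import *
s=env.state();print(s['eef_pos'],s['tcp_rot'],s['ft_force'],s['moment'],s['joints'])
for n in('wrist','scene','top'):
    c=cal(n);im,d=env.read_camera(n);save(n+'11',im);pickle.dump((c,im,d),open(n+'11.pkl','wb'))
E
```

```text
[399.82241778 241.93827807 204.25111213] [-1.56966376e+00  8.95393300e-04  1.39470577e+00] [ 0.45685086 -1.2237559  -1.6559086 ] [-0.00601987  0.05592049 -0.03319477] [ 4.02755460e-01  3.07494645e-01  1.96722143e+00 -1.70260744e-04
  8.68314483e-01 -9.91839703e-01]
```

View pics/wrist11.png

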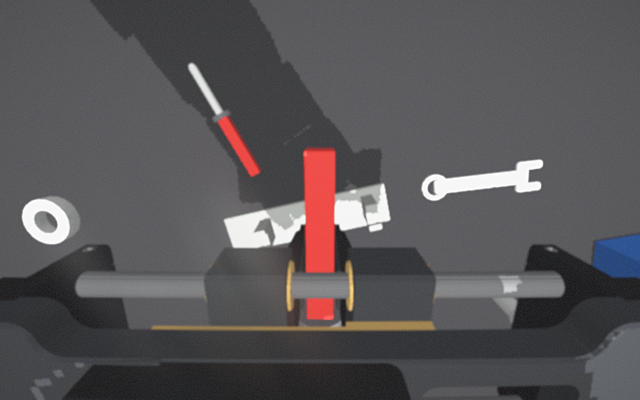

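View pics/top11.png

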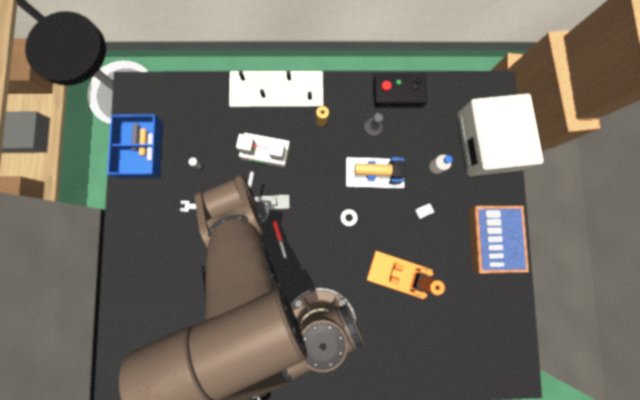

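Request:
{"method": "move_arm", "body": {"rows": [{"tx": 0, "ty": 3, "tz": 0, "rx": 0, "ry": 0, "rz": 0, "grip": 0}, {"tx": 0, "ty": 3, "tz": 0, "rx": 0, "ry": 0, "rz": 0, "grip": 0}, {"tx": 0, "ty": 2, "tz": 0, "rx": 0, "ry": 0, "rz": 0, "grip": 0}, {"tx": 0, "ty": 0.9, "tz": 0, "rx": 0, "ry": 0, "rz": 0, "grip": 0}, {"tx": 0, "ty": 0, "tz": -2, "rx": 0, "ry": 0, "rz": 0, "grip": 0}, {"tx": 0, "ty": 0, "tz": -2, "rx": 0, "ry": 0, "rz": 0, "grip": 0}, {"tx": 0, "ty": 0, "tz": -2, "rx": 0, "ry": 0, "rz": 0, "grip": 0}, {"tx": 0, "ty": 0, "tz": -1, "rx": 0, "ry": 0, "rz": 0, "grip": 0}, {"tx": 0, "ty": 0, "tz": 0, "rx": 0, "ry": 0, "rz": 0, "grip": 0}, {"tx": 0, "ty": 0, "tz": 0, "rx": 0, "ry": 0, "rz": 0, "grip": 0}]}}

```text
t: 19.7
eef_pos: [468.6, 229.4, 116.1]
tcp_rot: [-1.57, 0.0, 1.393]
ft_force: [-0.6, 0.3, -1.9]
opening: 0.165
```

```bash
python3 - <<'E'
import pickle
from h import *
s=env.state();print(s['eef_pos'],s['tcp_rot'],s['ft_force'],s['moment'])
for n,(x0,x1,y0,y1) in(('scene',(330,450,160,260)),('top',(210,310,110,210))):
    c=cal(n);im,d=env.read_camera(n);pickle.dump((c,im,d),open(n+'12.pkl','wb'))
    save(n+'12',cv2.resize(im[y0:y1,x0:x1],None,fx=6,fy=6,interpolation=cv2.INTER_CUBIC))
E
```

```text
[468.56533842 229.36153869 116.1148173 ] [-1.57029381e+00  1.32845049e-04  1.39277202e+00] [-0.60553691  0.33640909 -1.92558121] [0.00470245 0.08249143 0.03796906]
```

View pics/scene12.png

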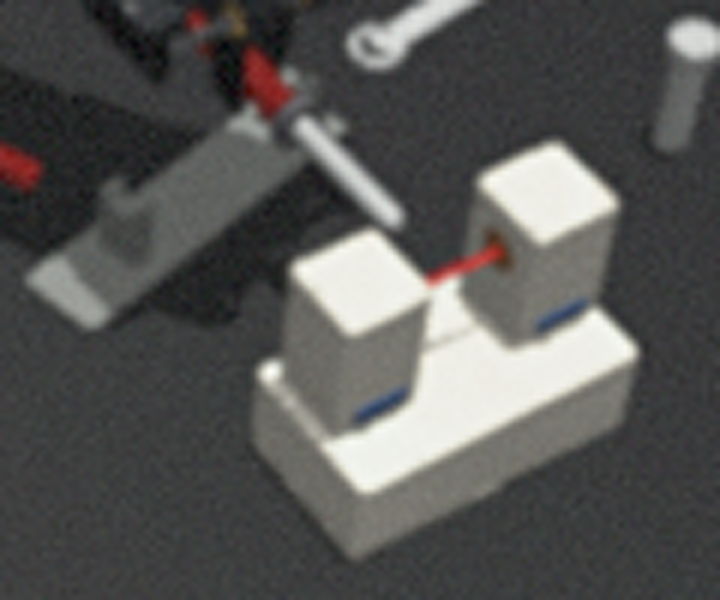

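View pics/top12.png

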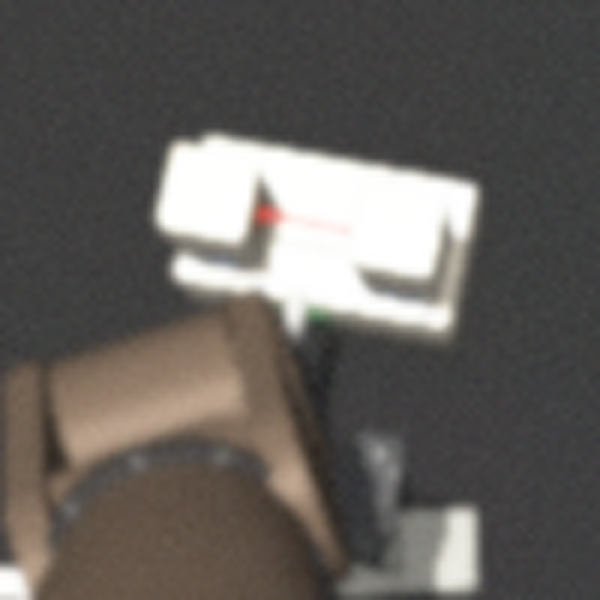

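```bash
cat > pr.py <<'E'
from h import *
import pickle,sys
np.set_printoptions(precision=2,suppress=True)
c,im,d=pickle.load(open(sys.argv[1],'rb'))
T=np.array(eval(sys.argv[2]));ps=float(sys.argv[3]);n=np.array([np.sin(ps),-np.cos(ps),0])
x0,y0=eval(sys.argv[4])
tip=T+n*126+[0,0,-.5]
B=np.array([632.2,200.7,115]);bx=np.array([np.cos(-.177),np.sin(-.177),0]);by=np.array([-bx[1],bx[0],0])
print('tip in beam',(tip-B)@bx,(tip-B)@by,(tip-B)[2])
cr=lambda P:(proj(c,P)-[x0,y0]+.5)*6-.5
print('tip',cr([tip]),'collar',cr([tip-n*80]),'beam ends',cr([B-by*30,B,B+by*30]))
print('dz+5',cr([tip+[0,0,5]]),'lat+5',cr([tip+by*5]),'fwd+5',cr([tip+bx*5]))
E
python3 pr.py scene12.pkl "[468.6,229.4,115.8]" 1.393 "(330,160)"
python3 pr.py top12.pkl "[468.6,229.4,115.8]" 1.393 "(210,110)"
```

```text
tip in beam -40.097428189161334 -0.6549724735773168 0.29999999999999716
tip [[394.32 223.01]] collar [[298.13 124.4 ]] beam ends [[396.61 300.03]
 [446.2  274.91]
 [495.09 250.16]]
dz+5 [[395.35 216.21]] lat+5 [[402.44 218.99]] fwd+5 [[400.56 229.4 ]]
tip in beam -40.097428189161334 -0.6549724735773168 0.29999999999999716
tip [[301.5  287.04]] collar [[275.76 420.11]] beam ends [[363.58 229.57]
 [313.17 221.1 ]
 [262.76 212.64]]
dz+5 [[300.3  285.02]] lat+5 [[293.06 285.62]] fwd+5 [[303.09 278.79]]
```

Request:
{"method": "move_arm", "body": {"rows": [{"tx": 0.05, "ty": 0.1, "tz": -1, "rx": 0, "ry": 0, "rz": 0, "grip": 0}, {"tx": 0, "ty": 0, "tz": -1, "rx": 0, "ry": 0, "rz": 0, "grip": 0}, {"tx": 0, "ty": 0, "tz": -1, "rx": 0, "ry": 0, "rz": 0, "grip": 0}, {"tx": 0, "ty": 0, "tz": -1, "rx": 0, "ry": 0, "rz": 0, "grip": 0}, {"tx": 0, "ty": 0, "tz": -0.6, "rx": 0, "ry": 0, "rz": 0, "grip": 0}, {"tx": 0, "ty": 0, "tz": -0.4, "rx": 0, "ry": 0, "rz": 0, "grip": 0}, {"tx": 0, "ty": 0, "tz": 0, "rx": 0, "ry": 0, "rz": 0, "grip": 0}, {"tx": 0, "ty": 0, "tz": 0, "rx": 0, "ry": 0, "rz": 0, "grip": 0}, {"tx": 0, "ty": 0, "tz": 0, "rx": 0, "ry": 0, "rz": 0, "grip": 0}, {"tx": 0, "ty": 0, "tz": 0, "rx": 0, "ry": 0, "rz": 0, "grip": 0}]}}

```text
t: 20.63
eef_pos: [517.8, 221.6, 115.2]
tcp_rot: [-1.571, 0.0, 1.394]
ft_force: [0.1, 0.5, -2.7]
opening: 0.162
```

```bash
python3 - <<'E'
import pickle
from h import *
s=env.state();print(s['eef_pos'],s['tcp_rot'],s['ft_force'],s['moment'])
for n,(x0,x1,y0,y1) in(('scene',(330,450,160,260)),('top',(210,310,110,210))):
    c=cal(n);im,d=env.read_camera(n);pickle.dump((c,im,d),open(n+'13.pkl','wb'))
    save(n+'13',cv2.resize(im[y0:y1,x0:x1],None,fx=6,fy=6,interpolation=cv2.INTER_CUBIC))
c=cal('wrist');im,d=env.read_camera('wrist');save('w13',im);pickle.dump((c,im,d),open('w13.pkl','wb'))
E
python3 pr.py scene13.pkl "[518,221,115]" 1.393 "(330,160)"
python3 pr.py top13.pkl "[518,221,115]" 1.393 "(210,110)"
```

```text
[517.7751018  221.56625272 115.15745681] [-1.57058436e+00  1.74316816e-05  1.39418018e+00] [ 0.05902557  0.53913684 -2.65186731] [-0.00626232 -0.01219058 -0.00887115]
tip in beam 10.009812494861551 -0.2255181297883493 -0.5
tip [[458.7  289.05]] collar [[358.2  186.09]] beam ends [[396.61 300.03]
 [446.2  274.91]
 [495.09 250.16]]
dz+5 [[459.93 282.29]] lat+5 [[466.91 284.87]] fwd+5 [[465.23 295.73]]
tip in beam 10.009812494861551 -0.2255181297883493 -0.5
tip [[316.81 205.04]] collar [[291.33 336.66]] beam ends [[363.58 229.57]
 [313.17 221.1 ]
 [262.76 212.64]]
dz+5 [[315.68 202.72]] lat+5 [[308.42 203.63]] fwd+5 [[318.39 196.89]]
```

View pics/scene13.png

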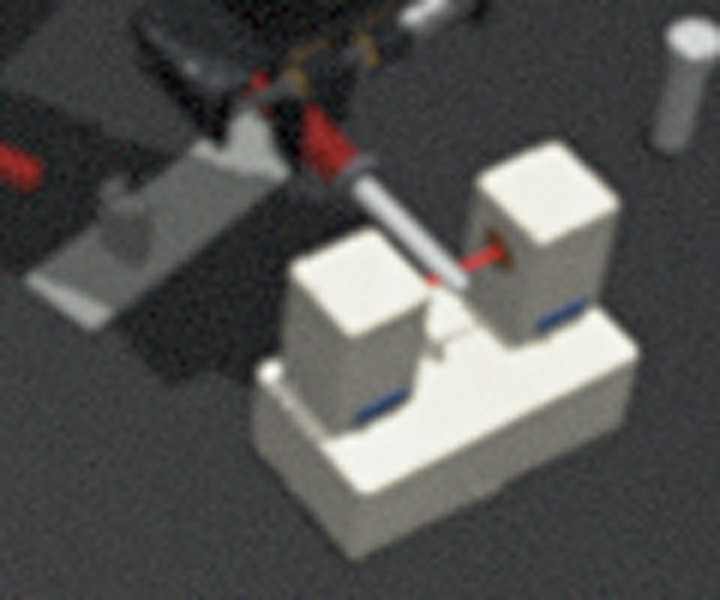

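View pics/top13.png

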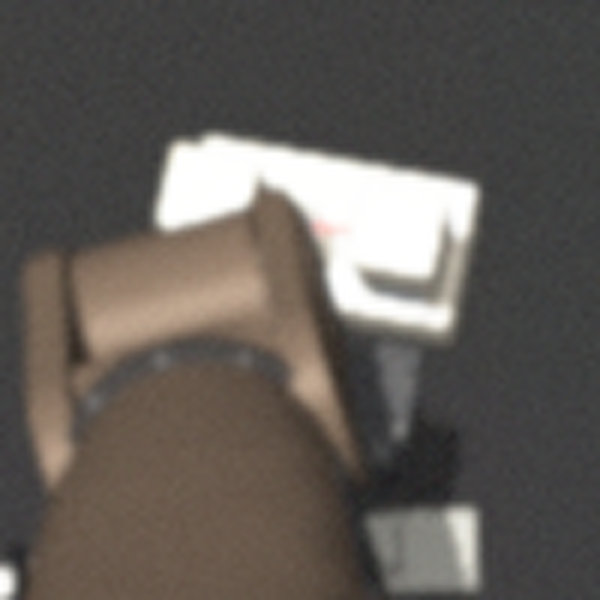

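View pics/w13.png

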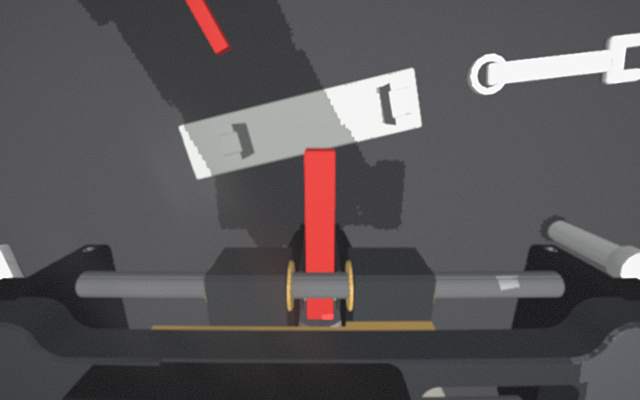

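```bash
python3 - <<'E'
import pickle
from h import *
np.set_printoptions(precision=1,suppress=True)
c,im,d=pickle.load(open('scene13.pkl','rb'))
for q in [(455,275),(440,258),(425,243),(410,226),(395,210),(380,195),(360,280),(550,190)]:
    p=(round(330+(q[0]+.5)/6-.5),round(160+(q[1]+.5)/6-.5)); w=np.median(d[p[1]-1:p[1]+2,p[0]-1:p[0]+2]) if q[1]>=276 or q[0]>500 else d[p[1],p[0]]
    print(q,p3(c,[p],[w]))
c,im,d=pickle.load(open('w13.pkl','rb'))
for v in range(156,226,10):print(v,p3(c,[(320,v)],[np.median(d[v-1:v+2,315:325])]))
for p in[(400,100),(210,160)]:print(p3(c,[p],[d[p[1],p[0]]]))
c,im,d=pickle.load(open('wrist11.pkl','rb'))
for v in range(156,226,20):print(v,p3(c,[(320,v)],[np.median(d[v-1:v+2,315:325])]))
E
```

```text
(455, 275) [[635.7 200.5 119.9]]
(440, 258) [[624.9 204.6 116.4]]
(425, 243) [[613.1 204.1 120.1]]
(410, 226) [[536.  299.8  -1.9]]
(395, 210) [[589.  209.3 118.4]]
(380, 195) [[507.7 306.9  -5.4]]
(360, 280) [[622.6 147.8 145.4]]
(550, 190) [[643.  257.  144.3]]
156 [[460.7 233.5 123.1]]
166 [[465.8 232.6 122.6]]
176 [[470.8 231.7 122.7]]
186 [[476.  230.8 122.8]]
196 [[481.2 229.8 123.2]]
206 [[486.7 228.9 122.7]]
216 [[492.2 227.9 122.6]]
[[440.4 297.6  43.6]]
[[461.1 132.7   9.8]]
156 [[342.7 253.8 212.1]]
176 [[352.8 252.  211.9]]
196 [[363.2 250.1 211.9]]
216 [[374.1 248.2 211.8]]
```

```bash
python3 - <<'E'
from h import *
s=env.state();print(s['t'],s['eef_pos'],s['opening'],abs(s['qvel']).max())
print(env.job_done())
E
```

```text
20.7833 [517.94338049 221.59053488 115.22520847] 0.16572927155837364 0.00352534873656105
the job is handed in; nothing more can be done
None
```

I carried out every step and handed the job in at about 20.8 s, with the fingers still holding the rod in the beam micrometer. No verdict is reported on hand-in.

- **Tube:** I pushed it over onto its stop. The finger stalled at 87 mm, the height of the lying tube's top, under about 37 N. The camera then showed the tube level. In the last picture that shows it, taken after the rod was drawn out, it still lay down.
- **Rod in and out:** I picked the rod in the grey rest by its red handle and slid it in with almost no side force. The collar met the mouth at the expected depth with 15 N of push. I then drew it out until the tip was about 40 mm clear of the mouth.
- **In the beam:** the tip is about 10 mm past the beam and within 1–3 mm of midway between the heads. The rod axis is at about 114–115 mm (beam at 115), level to about 0.01 rad and straight in to about 0.01 rad. The grip opening of about 16 mm matches the handle, and the arm was still.

One small disagreement: in the scene picture the rod looked about 2 mm high against the beam, while the depth readings put it 0–2 mm low. Both are within the 7 mm allowed. In the pictures I took, none of the other things on the table had moved; I did not measure their positions again.

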